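# Clear the cook's counter: tins on the narrow ledge, utensils in the caddy

## Robot

A 7-joint arm with a two-finger parallel gripper is mounted at the origin on the work surface. World frame = base frame: x ahead of the robot, y to its left, z up, the work surface at z = 0. Lengths are in m, angles in rad, forces in N, time in s.
With the tool pointing down it reaches from about 0.4 to 0.85 m from the base axis. Payload 10.4 kg.
Tool frame: the origin (TCP) lies midway between the tips of the shut fingers; the grasp point (between the pads) lies 19 mm behind it; z points along the fingers, y is the line along which they close (so a half turn about z gives the same grasp; the last joint's range is limited). The gripper opens to 87 mm and grips with 3 to 60 N. Pads are 19 mm wide; open, the fingers measure 117 mm over their backs; the gripper's body (75 mm by 190 mm) begins 51 mm behind the grasp point.
Start: joints at [1.186, 0.332, -0.065, 1.46, 0.022, 1.35, -0.088], TCP at [0.221, -0.585, 0.223] pointing down, gripper open.
Joint ranges: [-2.6, 2.6], [-0.5, 2.12], [-1.47, 1.34], [0.16, 2.42], [-1.27, 4.41], [0.06, 2.06], [-2.6, 2.6]. Speed limits (rad/s): [2.22, 2.22, 2.79, 2.79, 3.14, 3.14, 3.14].

## Interface

Orientations are given as a unit quaternion [x, y, z, w].
In Python, from rig import status, snapshot, calibration, bot gives the robot as it stands.
- The arm moves only by the tool drive_tool, never from a script. Its argument "steps" is a list of rows, each a list of 3 entries, a list of its own where there are three numbers: the shift along the tool's x, y, z scaled (see below), then the turn about the tool's z scaled (see below), then the gripper's target within -1 to 1 (fully open at 1, half-way at 0, shut at -1). In form: [[[x, y, z], yaw, claw], ...]. A call has 1 to 5 rows; each row is the pose to reach, as a shift and turn from the pose commanded when the call began, along the tool's axes at that moment; what a row does not reach only later rows make up. The controller multiplies each number of a shift by 200 mm and each number of a turn by 30 degrees. A row lasts 1/10 s, in which the tool goes at most 50 mm and 8.59 degrees, less where a joint would pass 70% of its speed; a pose out of reach is approached as far as the arm can. A call with a number of a shift or a turn outside -1 to 1 is refused whole. A call with a gripper value outside its range is refused whole. The fingers move at their own pace and stop on an object; the grip force is fixed at half the most. Time passes only in rows, so rows that repeat a pose let the fingers close. It gives the time, the measured TCP pose, the force, the opening and the grip force at its end, in the units of the state.
- status.sense(): the state, without advancing time (a new reading comes with each control period).
- snapshot(name): name is "scene" or "side" or "wrist"; returns (picture, depth): 384x512x3 uint8, red, green, blue; 384x512 float32, m along the optical axis (not along the pixel's ray), 0 where there is no reading.
- calibration(name): a dict with "vertical_fov" (degrees; the focal length in pixels is half the picture's height over the tangent of half this angle, whatever the lens; pixels are square), "cx", "cy" (the principal point, pixels), "dist" ([k1, k2, p1, p2, k3] as OpenCV has them; the pictures are not rectified), "world_to_cam" (4x4, takes a point from world to camera coordinates). Camera axes: x right, y down, z forward; pixel columns grow to the right and rows downward; lengths in m; the calibration is good to about 2 mm. A picture is of the moment at which its call begins: read the wrist's pose just before it. calibration takes no time and is no camera call; for the wrist camera it gives the pose at the moment of the call.
- bot.hand_in(): hands the job in; it is judged then, once.
The state is a dict: "t": time; "joint_pos": joint angles; "joint_velocities": joint speeds; "tau": joint torques, N m; "tool_pos": TCP position; "ee_rot": TCP orientation; "ft_force": force on the tool from outside, world axes, zero at the start; "moment": the same for the moment, N m; "grip_width": finger opening in m; "grip_force": force on a finger pad.
Only numpy, scipy, OpenCV 4.12 (cv2) and the standard library are available. Lean on these libraries where they do the work, as an engineer would, in place of code of your own. Each camera call takes 0.05 s, during which the arm holds its last target. There are 200 camera calls.

## Task

Clear the counter beside the hob: lay every flat spice tin on the narrow raised ledge, flat and one after another in a single row, each lengthways along the ledge and centred on its width, and stand every wooden utensil in the white caddy, handle down and head up, resting on the caddy's floor. Leave the crockery, jar, can and coaster where they are, and check at the end that nothing has been knocked off.

Things in the scene. Friction and masses are not known exactly. Their poses are not given: they have to be found in the camera images.
- ledge_top (a point): middle of the top face of the ledge: a dark steel beam on two posts, fixed to the counter, 380 mm long and only 30 mm wide, 12 mm thick, its top face 100 mm above the counter and level. Axes: y along the ledge, x across it, z up. The posts stand 165 mm either side of the middle, with feet 70 mm x 50 mm x 6 mm; below the beam there is nothing else
- caddy: white utensil caddy, open on top, fixed to the counter, outside 158 x 56 x 100 mm high, walls and floor 5 mm, two dividers make three cells of 46 x 46 mm inside, in a row along its x axis. Origin: centre of its underside, z up
- caddy_cell0 (a point): centre of the mouth of caddy cell 0, level with the rim, 95 mm above the cell's floor; axes as the caddy's (cells at -51, 0 and +51 mm along x)
- caddy_cell1 (a point): centre of the mouth of caddy cell 1, level with the rim, 95 mm above the cell's floor; axes as the caddy's (cells at -51, 0 and +51 mm along x)
- caddy_cell2 (a point): centre of the mouth of caddy cell 2, level with the rim, 95 mm above the cell's floor; axes as the caddy's (cells at -51, 0 and +51 mm along x)
- tin0_mid (a point): centre of a closed flat metal spice tin, 74 mm (its x) x 48 mm (its y) x 22 mm high (its z), about 90 g; four alike, some may be absent
- tin1_mid (a point): centre of a closed flat metal spice tin, 74 mm (its x) x 48 mm (its y) x 22 mm high (its z), about 90 g; four alike, some may be absent
- tin2_mid (a point): centre of a closed flat metal spice tin, 74 mm (its x) x 48 mm (its y) x 22 mm high (its z), about 90 g; four alike, some may be absent
- tin3_mid (a point): centre of a closed flat metal spice tin, 74 mm (its x) x 48 mm (its y) x 22 mm high (its z), about 90 g; four alike, some may be absent
- turner_mid (a point): wooden cooking turner, 200 mm long, about 70 g, flat rectangular head 46 mm wide, 10 mm thick; this point is half-way along it, inside the handle, which is straight from the handle's end to 40 mm past this point on the head's side (where the head begins), 16 mm wide (y) and 18 mm thick (z). x points from the handle's end to the head; as it lies, z is up. The balance point is within 20 mm of here, towards the head. May be absent
- turner_low (a point): point inside the handle of the turner, half-way between its mid point and the handle's end (50 mm from each)
- spoon_mid (a point): wooden cooking spoon, 200 mm long, about 70 g, round head 46 mm wide, 12 mm thick; this point is half-way along it, inside the handle, which is straight from the handle's end to 40 mm past this point on the head's side (where the head begins), 16 mm wide (y) and 18 mm thick (z). x points from the handle's end to the head; as it lies, z is up. The balance point is within 20 mm of here, towards the head. May be absent
- spoon_low (a point): point inside the handle of the spoon, half-way between its mid point and the handle's end (50 mm from each)
- fork_mid (a point): wooden cooking fork, 200 mm long, about 70 g, three-pronged head 44 mm wide, 12 mm thick; this point is half-way along it, inside the handle, which is straight from the handle's end to 40 mm past this point on the head's side (where the head begins), 16 mm wide (y) and 18 mm thick (z). x points from the handle's end to the head; as it lies, z is up. The balance point is within 20 mm of here, towards the head. May be absent
- fork_low (a point): point inside the handle of the fork, half-way between its mid point and the handle's end (50 mm from each)
- mug: white mug, 85 mm high, 76 mm wide, loose, not part of the job; origin at the centre of its underside
- jar: glass jar with steel lid, 90 mm high, 64 mm wide, loose, not part of the job; origin at the centre of its underside
- saucer: small saucer, 84 mm wide, 18 mm high, loose, not part of the job; origin at the centre of its underside
- coaster: round cork coaster, 80 mm wide, 12 mm thick, loose, not part of the job; origin at the centre of its underside
- can: low fish can, 40 mm high, 84 mm wide, loose, not part of the job; origin at the centre of its underside
- bowl: small blue bowl, 90 mm wide, 42 mm high, loose, not part of the job; origin at the centre of its underside
- canister: white canister with wooden lid, 130 mm high, 84 mm wide, fixed, not part of the job; origin at the centre of its underside

How it is judged:
At the end, for the whole second after the job is handed in: Each tin lies flat (0.12 rad) on the ledge, not stacked, centre within 13 mm of its centre line and 165 mm of its middle, long side along it within 0.3 rad; each utensil stands in the caddy, lower handle (low point) inside and under 80 mm up, head up, leaning under 0.7 rad; all at rest (x of tin0_mid in the frame of ledge_top between -0.013 and 0.013 m and y of tin0_mid in the frame of ledge_top between -0.165 and 0.165 m and z of tin0_mid in the frame of ledge_top between 0.006 and 0.016 m and angle between the z axis of each of tin0_mid, tin1_mid, tin2_mid, tin3_mid and the z axis of ledge_top, either way round below 0.12 rad and angle between the x axis of each of tin0_mid, tin1_mid, tin2_mid, tin3_mid and the y axis of ledge_top, either way round below 0.3 rad and linear speed of each of tin0, tin1, tin2, tin3 below 0.03 m/s and x of tin1_mid in the frame of ledge_top between -0.013 and 0.013 m and y of tin1_mid in the frame of ledge_top between -0.165 and 0.165 m and z of tin1_mid in the frame of ledge_top between 0.006 and 0.016 m and x of tin2_mid in the frame of ledge_top between -0.013 and 0.013 m and y of tin2_mid in the frame of ledge_top between -0.165 and 0.165 m and z of tin2_mid in the frame of ledge_top between 0.006 and 0.016 m and x of tin3_mid in the frame of ledge_top between -0.013 and 0.013 m and y of tin3_mid in the frame of ledge_top between -0.165 and 0.165 m and z of tin3_mid in the frame of ledge_top between 0.006 and 0.016 m and x of turner_low in the frame of caddy between -0.078 and 0.078 m and y of turner_low in the frame of caddy between -0.027 and 0.027 m and z of turner_low in the frame of caddy between 0 and 0.08 m and angle between each of turner_mid, spoon_mid, fork_mid's own x axis and vertical below 0.7 rad and linear speed of each of turner, spoon, fork below 0.05 m/s and x of spoon_low in the frame of caddy between -0.078 and 0.078 m and y of spoon_low in the frame of caddy between -0.027 and 0.027 m and z of spoon_low in the frame of caddy between 0 and 0.08 m and x of fork_low in the frame of caddy between -0.078 and 0.078 m and y of fork_low in the frame of caddy between -0.027 and 0.027 m and z of fork_low in the frame of caddy between 0 and 0.08 m); the robot touches nothing.
It fails at once if the mug, jar, can, bowl, saucer or coaster is moved more than 6 cm (distance of any of mug, jar, saucer, coaster, can, bowl from where it was at the start of the episode above 0.06 m).
It fails at once if the mug, jar, can or bowl is tipped over (angle between any of mug, jar, can, bowl's own z axis and vertical above 0.6 rad).
Of tin0, tin1, tin2, tin3 only 3 to 4 are there at a start; the rules pass over those that are not, and their reading is None.
Of turner, spoon, fork only 2 to 3 are there at a start; the rules pass over those that are not, and their reading is None.
At some moment in a run one of turner, spoon, fork may be knocked a few centimetres aside while the robot is not near it.
It also fails if it takes over 210 s, if anything falls off the work surface, if the arm or the gripper's body presses on something with over 40 N, if the wrist force passes 120 N, or if a joint passes its speed limit or range.

## Working session

There is one attempt and no reset: what is moved stays moved. The work goes in short steps, Python scripts to look and compute and a tool call to move; the robot and the scene stay as the last step left them, time stands still between calls to the robot, and variables do not carry over. Pictures are saved under pics/ and viewed, at most 14 in all, crops included, and the job is handed in when it is done.

Besides the shell and the picture viewer there is one more tool, called as name(argument=value, ...) on one line, values as JSON. drive_tool: Moves the arm, as the interface text tells. Shifts and turns lie within -1 to 1; 1 stands for 200 mm of shift or 30 degrees of turn. Its arguments: {"type":"object","properties":{"steps":{"type":"array"}},"required":["steps"]}

```bash
mkdir -p pics; ls; python3 - <<'E'
from rig import status,snapshot,calibration
import cv2,numpy as np
s=status.sense();print(s)
for n in("scene","side","wrist"):
    c=calibration(n);print(n,c)
    p,d=snapshot(n);np.savez("%s0.npz"%n,p=p,d=d)
    cv2.imwrite("pics/%s0.png"%n,p[...,::-1])
E
```

```text
pics
{'t': 0.0, 'joint_pos': array([ 1.18637765,  0.3328477 , -0.06469334,  1.46095503,  0.02159979,
        1.34990502, -0.08849035]), 'joint_velocities': array([ 0.00272311,  0.00104199,  0.00085981, -0.00101486, -0.00017313,
       -0.00110551,  0.00060341]), 'tau': array([ 8.93438137e-04, -6.23248601e+01,  2.54878902e-02, -3.89902568e+01,
       -6.12929603e-02,  3.95828008e-02,  8.76474496e-05]), 'tool_pos': array([ 0.22108499, -0.58416796,  0.22176248]), 'ee_rot': array([ 9.83678027e-01,  1.79936196e-01, -1.61644902e-04, -6.91169954e-04]), 'ft_force': array([ 0.01544486, -0.04254028,  0.44999496]), 'moment': array([-0.03402992,  0.00212185, -0.02356048]), 'grip_force': 0.0, 'grip_width': 0.08717118425102395}
scene {'vertical_fov': 42.34989212200478, 'cx': 261.72983487668927, 'cy': 193.96578054251412, 'dist': array([0.06486902, 0.        , 0.        , 0.        , 0.        ]), 'world_to_cam': array([[ 0.54157522,  0.84039351, -0.02085721, -0.26389623],
       [ 0.47008953, -0.32332255, -0.82126631, -0.17219805],
       [-0.69693049,  0.43497273, -0.57016368,  1.91964312],
      
[... 325 characters left out ...]
67,  0.48154742, -0.8411795 ,  0.21699165],
       [ 0.37114768, -0.75490488, -0.54071067,  1.17634747],
       [ 0.        ,  0.        ,  0.        ,  1.        ]])}
wrist {'vertical_fov': 70.1657699902101, 'cx': 253.98779552821875, 'cy': 190.66339618389276, 'dist': array([-0.00897675,  0.        ,  0.        ,  0.        ,  0.        ]), 'world_to_cam': array([[ 3.54652765e-01, -9.34997971e-01, -4.59551349e-04,
        -6.24629390e-01],
       [-8.96793160e-01, -3.40300333e-01,  2.82767946e-01,
        -3.55492335e-02],
       [-2.64543841e-01, -9.98723115e-02, -9.59188239e-01,
         3.90685036e-01],
       [ 0.00000000e+00,  0.00000000e+00,  0.00000000e+00,
         1.00000000e+00]])}
```

View pics/scene0.png

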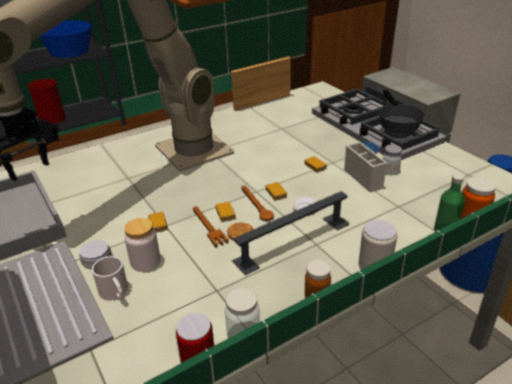

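View pics/side0.png

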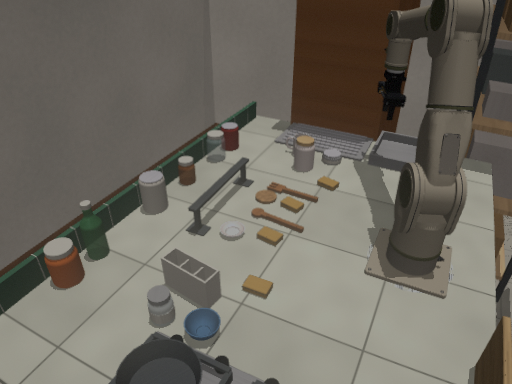

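The pictures show four orange tins (scene px (157,220), (225,211), (276,190), (315,163)), a fork (210,225), a spoon (257,203), a coaster (239,231), the ledge from (245,262) to (340,215), and the caddy (365,166). No turner is visible.

```bash
cat > h.py <<'E'
import numpy as np,cv2
from rig import status,snapshot,calibration
def cam(n):
    c=calibration(n);f=192/np.tan(np.radians(c["vertical_fov"]/2))
    K=np.array([[f,0,c["cx"]],[0,f,c["cy"]],[0,0,1.]])
    return K,np.array(c["dist"]),np.array(c["world_to_cam"])
def rays(n,uv,C=None):
    K,D,T=C or cam(n);p=cv2.undistortPoints(np.float64(uv).reshape(-1,1,2),K,D)[:,0]
    return np.c_[p,np.ones(len(p))],T
def plane(n,uv,z,C=None):
    r,T=rays(n,uv,C);R=T[:3,:3];o=-R.T@T[:3,3];d=r@R
    return o+d*((z-o[2])/d[:,2])[:,None]
def cloud(n,uv,dep,C=None):
    r,T=rays(n,uv,C);return (r*np.asarray(dep)[:,None]-T[:3,3])@T[:3,:3]
def comps(p,lo,hi,amin=40):
    m=cv2.inRange(cv2.cvtColor(p,cv2.COLOR_RGB2HSV),lo,hi)
    k,l,s,c=cv2.connectedComponentsWithStats(m)
    return [(l==i,s[i],c[i]) for i in range(1,k) if s[i][4]>=amin]
def uvd(m,d):
    v,u=np.nonzero(m&(d>0));return np.c_[u,v],d[v,u]
def rect(P):
    (cx,cy),(w,h),a=cv2.minAreaRect(np.float32(P[:,:2]))
    if w<h:w,h,a=h,w,a+90
    return np.round([cx,cy,w,h],4),round((a+90)%180-90,1)
E
python3 - <<'E'
from h import *
np.set_printoptions(suppress=True,precision=4)
for n in("scene","side"):
    z=np.load(n+"0.npz");p,d=z["p"],z["d"];C=cam(n)
    print(n)
    for m,s,c in comps(p,(5,110,60),(28,255,255)):
        uv,dd=uvd(m,d);P=cloud(n,uv,dd,C)
        if not(.2<P[:,0].mean()<1 and abs(P[:,1].mean())<.8):continue
        t=P[P[:,2]>np.percentile(P[:,2],80)-.006]
        print(c.round(),s[4],"zmax",np.percentile(P[:,2],[5,50,95]).round(3),*rect(t))
    # all pixels tall map
    v,u=np.mgrid[0:384,0:512];P=cloud(n,np.c_[u.ravel(),v.ravel()],d.ravel(),C)
    V=cv2.cvtColor(p,cv2.COLOR_RGB2HSV).reshape(-1,3)
    a=(abs(P[:,2]-.1)<.006)&(P[:,0]>.2)&(P[:,0]<1)&(abs(P[:,1])<.8)
    k,l,s,c=cv2.connectedComponentsWithStats(np.uint8(a.reshape(384,512)))
    for i in range(1,k):
        if s[i][4]>60:print("z100",c[i].round(),s[i][4],*rect(P[(l==i).ravel()]),P[(l==i).ravel(),2].mean())
    # obstacles map
    a=(P[:,2]>.008)&(P[:,0]>.25)&(P[:,0]<.95)&(abs(P[:,1])<.7)
    im=np.zeros((700,1400,3),np.uint8)+40
    q=P;ok=(P[:,0]>.2)&(P[:,0]<.9)&(abs(P[:,1])<.7)&(d.ravel()>0)
    x=((q[ok,0]-.2)*1000).astype(int);y=((.7-q[ok,1])*1000).astype(int)
    o=np.argsort(q[ok,2]);im[699-x[o],y[o]]=p.reshape(-1,3)[ok][o]
    im=cv2.dilate(im,np.ones((5,5)))
    cv2.imwrite("pics/top_%s.png"%n,cv2.resize(im[...,::-1],(800,400)))
E
```

```text
scene
[315. 164.] 213 zmax [0.008 0.022 0.027] [0.3708 0.3032 0.0772 0.0473] 0.8
[276. 190.] 242 zmax [0.008 0.023 0.028] [0.4322 0.091  0.0797 0.0488] -7.8
[258. 205.] 281 zmax [0.01  0.018 0.022] [0.4482 0.0073 0.1917 0.0417] -11.8
[475. 201.] 535 zmax [0.036 0.084 0.103] [0.893  0.4824 0.0985 0.0845] -57.5
[225. 211.] 270 zmax [0.008 0.023 0.027] [ 0.4366 -0.1043  0.0771  0.0474] -13.9
[211. 229.] 369 zmax [0.009 0.016 0.022] [ 0.464  -0.1845  0.1968  0.0451] -1.3
[146. 225.] 714 zmax [0.016 0.127 0.132] [ 0.503  -0.3975  0.0744  0.0704] -10.4
[238. 229.] 274 zmax [0.01  0.014 0.101] [ 0.5868 -0.1296  0.1725  0.0745] -19.4
[315. 284.] 329 zmax [0.038 0.069 0.082] [ 0.8813 -0.0895  0.0614  0.0363] 48.0
z100 [402. 110.] 149 [0.3593 0.7292 0.1561 0.0765] 38.5 0.09999962963121924
z100 [400. 124.] 101 [0.4299 0.6502 0.1514 0.0564] 42.8 0.0994463474390949
z100 [366. 155.] 254 [0.5245 0.3936 0.1667 0.0652] -7.9 0.09977320948764487
z100 [477. 194.] 155 [0.879  0.5011 0.0844 0.0561] 29.7 0.09948006949302081
z100 [289. 218.] 1079 [ 0.6644 -0.007   0.383   0.037 ] -88.3 0.1009413814813707
z1
[... 1095 characters left out ...]
565] 56.7
[257. 284.] 314 zmax [0.019 0.022 0.024] [0.3645 0.3079 0.0699 0.0466] 2.2
z100 [304. 149.] 62 [ 0.4939 -0.3757  0.0796  0.0415] 14.0 0.10038280159409876
z100 [186. 160.] 90 [ 0.8667 -0.0785  0.0582  0.05  ] -53.2 0.10064053174195829
z100 [217. 184.] 586 [ 0.6641 -0.0068  0.3855  0.0352] -89.2 0.10071194248338637
z100 [153. 188.] 82 [0.85   0.137  0.0904 0.0432] 48.6 0.09988711560511855
z100 [ 93. 232.] 71 [0.8526 0.4104 0.0649 0.0299] 56.7 0.09998330748462798
z100 [ 61. 258.] 145 [0.8512 0.5303 0.0828 0.0515] 63.2 0.0988050987994597
z100 [190. 265.] 386 [0.5224 0.3924 0.1624 0.0595] -8.9 0.09868378853599817
z100 [157. 356.] 486 [0.4072 0.6601 0.1593 0.0924] 29.8 0.1002104134686056
```

View pics/top_scene.png

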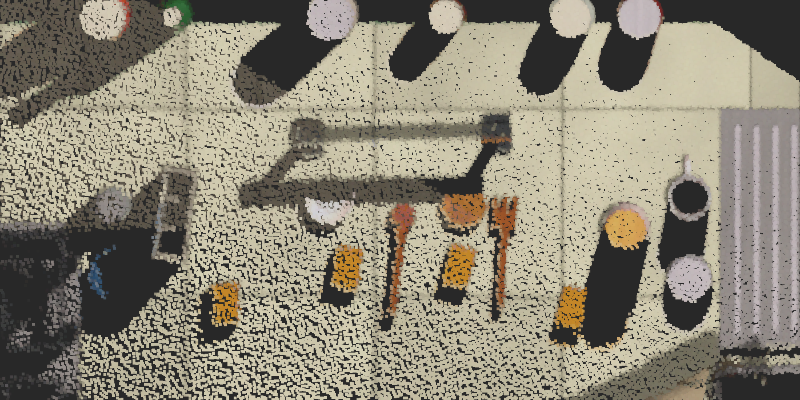

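Top map (1.75 mm/px): the tins, spoon (403,213)→(388,320) and fork (503,210)→(500,315) have their heads away from the robot. The ledge is at x≈0.664 along y, and the caddy is at (0.523, 0.393). The tool always points down, so I plan to grip each utensil by its head. I'll then swing it upright by hooking the handle under the ledge beam, and place the tins after that.

```bash
cat >> h.py <<'E'
def pose():
    from scipy.spatial.transform import Rotation as R
    s=status.sense();x=R.from_quat(s["ee_rot"]).as_matrix()[:,0]
    return s,np.array(s["tool_pos"]),np.degrees(np.arctan2(x[1],x[0]))
def go(*wps):
    """wps: (x,y,z,yaw_deg) ; prints scaled moves, one call per line, shifts <=.19 m, turns<=30"""
    s,p,a=pose();print("t%.1f at"%s["t"],p.round(4),round(a,1),"grip",round(s["grip_width"],4))
    for w in wps:
        q=np.array(w[:3]);b=w[3];n=max(1,int(np.ceil(max(np.linalg.norm(q-p)/.19,abs(b-a)/29.9))))
        for i in range(n):
            d=(q-p)/n;c,sn=np.cos(np.radians(a)),np.sin(np.radians(a));t=(b-a)/n
            # reached from the k-th slice
            L=np.array([c*d[0]+sn*d[1],sn*d[0]-c*d[1],-d[2]])/.2
            print(w if i==0 else "   ..",L.round(3),round(-t/30,3))
            a0=a;a=a+t;p=p+d;n_left=0
            if i<n-1:
                rem=n-1-i; n_=n
                d=(q-p)/rem
                # keep equal slices
                w=w; 
                q_p=(q-p);  # remaining
                n=n; 
                # rescale so that d=(q-p)/n stays right
                p=q-d*n; a=b-t*n
                p_shift=None
        p=q;a=b
E
python3 - <<'E'
# clean rewrite of go
s=open("h.py").read();i=s.index("    for w in wps:")
s=s[:i]+'''    for w in wps:
        q=np.array(w[:3]);b=w[3];d=q-p;n=max(1,int(np.ceil(max(np.linalg.norm(d)/.195,abs(b-a)/29.9-.001))))
        for i in range(n):
            r=np.radians(a+(b-a)*i/n);c,sn=np.cos(r),np.sin(r)
            L=np.array([c*d[0]+sn*d[1],sn*d[0]-c*d[1],-d[2]])/n/.2
            print(w if i==0 else "   ..",L.round(3).tolist(),round(-(b-a)/n/30,3))
        p,a=q,b
'''
open("h.py","w").write(s)
E
python3 -c "
from h import *
go((.25,-.48,.33,20),(.40,-.02,.33,-8))"
```

```text
t0.1 at [ 0.2211 -0.5843  0.222 ] 20.7 grip 0.087
(0.25, -0.48, 0.33, 20) [0.32, -0.436, -0.54] 0.024
(0.4, -0.02, 0.33, -8) [0.497, -0.635, -0.0] 0.311
   .. [0.388, -0.707, -0.0] 0.311
   .. [0.268, -0.761, -0.0] 0.311
```

drive_tool(steps=[[[0.32,-0.436,-0.54],0.02,1],[[0.32,-0.436,-0.54],0.02,1],[[0.32,-0.436,-0.54],0.02,1],[[0.32,-0.436,-0.54],0.02,1],[[0.32,-0.436,-0.54],0.02,1]])

```text
t: 0.65
tool_pos: [0.2508, -0.4801, 0.3317]
ee_rot: [0.984, 0.175, 0.0, 0.001]
ft_force: [0.1, 0.4, -0.6]
grip_width: 0.0869
grip_force: 0.0
```

drive_tool(steps=[[[0.497,-0.635,0],0.31,1],[[0.497,-0.635,0],0.31,1],[[0.497,-0.635,0],0.31,1],[[0.497,-0.635,0],0.31,1],[[0.497,-0.635,0],0.31,1]])

```text
t: 1.15
tool_pos: [0.3, -0.3261, 0.3297]
ee_rot: [0.995, 0.095, -0.0, -0.0]
ft_force: [-0.3, -0.9, -0.5]
grip_width: 0.087
grip_force: 0.0
```

drive_tool(steps=[[[0.388,-0.707,0],0.31,1],[[0.388,-0.707,0],0.31,1],[[0.388,-0.707,0],0.31,1],[[0.388,-0.707,0],0.31,1],[[0.388,-0.707,0],0.31,1]])

```text
t: 1.65
tool_pos: [0.3499, -0.1735, 0.3302]
ee_rot: [1.0, 0.014, -0.0, -0.0]
ft_force: [-0.0, -0.4, 0.0]
grip_width: 0.0868
grip_force: 0.0
```

drive_tool(steps=[[[0.268,-0.761,0],0.31,1],[[0.268,-0.761,0],0.31,1],[[0.268,-0.761,0],0.31,1],[[0.268,-0.761,0],0.31,1],[[0.268,-0.761,0],0.31,1]])

```text
t: 2.15
tool_pos: [0.3998, -0.0202, 0.3304]
ee_rot: [0.998, -0.067, -0.0, -0.001]
ft_force: [-0.2, -1.0, -0.1]
grip_width: 0.0871
grip_force: 0.0
```

```bash
cat > look.py <<'E'
from h import *
import sys
def orange(tag):
    s,p,a=pose();C=cam("wrist");im,d=snapshot("wrist")
    cv2.imwrite("pics/%s.png"%tag,im[...,::-1])
    print("t%.1f"%s["t"],p.round(4),round(a,1),"q7",s["joint_pos"][6].round(2),"cam",(-C[2][:3,:3].T@C[2][:3,3]).round(3))
    for m,st,c in comps(im,(5,110,60),(28,255,255),150):
        uv,dd=uvd(m,d);P=cloud("wrist",uv,dd,C);zt=np.percentile(P[:,2],80)
        t=P[P[:,2]>zt-.007];print(c.round(),st[4],"box",st[:4],"z",np.percentile(P[:,2],[5,50,95]).round(3),*rect(t))
if __name__=="__main__":orange(sys.argv[1])
E
python3 look.py w1
```

```text
t2.1 [ 0.3998 -0.0202  0.3304] -7.7 q7 -1.6 cam [ 0.476 -0.031  0.493]
[299.  62.] 2013 box [275  36  49  53] z [0.011 0.012 0.014] [ 0.5392 -0.113   0.0775  0.0774] -47.4
[344.  93.] 1784 box [330  42  29 125] z [0.013 0.017 0.019] [ 0.4595 -0.1814  0.1982  0.044 ] -2.6
[237. 117.] 1425 box [223  71  27 118] z [0.013 0.016 0.019] [0.4435 0.0047 0.1964 0.0428] -8.7
[300. 131.] 1226 box [284 108  34  46] z [0.02  0.022 0.024] [ 0.4314 -0.1033  0.073   0.0479] -14.4
[188. 148.] 1179 box [173 127  30  44] z [0.02  0.022 0.024] [0.4276 0.091  0.0735 0.048 ] -9.5
[416. 156.] 1259 box [396 135  41  44] z [0.011 0.022 0.024] [ 0.3608 -0.3019  0.0738  0.0482] -15.7
[ 82. 197.] 1143 box [ 62 177  40  42] z [0.01  0.022 0.023] [0.3663 0.3041 0.0728 0.0476] 1.6
[ 98. 267.] 310 box [ 92 243  16  47] z [0.415 0.42  0.422] [0.4353 0.0229 0.014  0.0024] -9.9
[410. 268.] 311 box [401 243  16  47] z [0.415 0.421 0.422] [ 0.4224 -0.0721  0.0142  0.0026] -7.0
[376. 309.] 3471 box [231 299 279  18] z [0.426 0.429 0.431] [ 0.418  -0.0578  0.0812  0.0031] 82.8
```

View pics/w1.png

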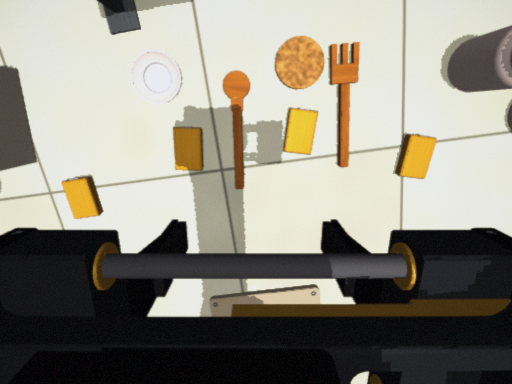

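The wrist view is clear: spoon head disc at (237,85), fork crossbar at (344,74), coaster at (299,62), saucer at (157,77), and four tins. The sizes all match the list to within 2 mm. I'll pick the spoon at the disc centre, (0.5196, -0.007).

```bash
python3 -c "
from h import *
go((.5196,-.007,.20,-8.7),(.5196,-.007,.06,-8.7),(.5196,-.007,.004,-8.7))"
```

```text
t2.2 at [ 0.3994 -0.0219  0.3303] -7.8 grip 0.0873
(0.5196, -0.007, 0.2, -8.7) [0.585, -0.156, 0.651] 0.029
(0.5196, -0.007, 0.06, -8.7) [0.0, -0.0, 0.7] -0.0
(0.5196, -0.007, 0.004, -8.7) [0.0, -0.0, 0.28] -0.0
```

drive_tool(steps=[[[0.585,-0.156,0.65],0.03,0.4],[[0.585,-0.156,0.65],0.03,0.4],[[0.585,-0.156,0.65],0.03,0.4],[[0.585,-0.156,0.65],0.03,0.4],[[0.585,-0.156,0.65],0.03,0.4]])

```text
t: 2.7
tool_pos: [0.5189, -0.0082, 0.1958]
ee_rot: [0.997, -0.077, -0.004, -0.001]
ft_force: [-0.2, -0.7, -0.4]
grip_width: 0.0624
grip_force: 0.0
```

drive_tool(steps=[[[0,0,0.2],0,0.4],[[0,0,0.4],0,0.4],[[0,0,0.6],0,0.4],[[0,0,0.7],0,0.4],[[0,0,0.7],0,0.4]])

```text
t: 3.2
tool_pos: [0.517, -0.0079, 0.0579]
ee_rot: [0.997, -0.077, -0.003, 0.001]
ft_force: [-0.8, -0.3, 0.2]
grip_width: 0.0613
grip_force: 0.0
```

```bash
python3 look.py w2; python3 -c "
from h import *
go((.5196,-.007,.004,-8.7))"
```

```text
t3.2 [ 0.517  -0.0079  0.0579] -8.8 q7 -2.03 cam [ 0.594 -0.02   0.22 ]
[383. 158.] 8235 box [330 109 106 100] z [0.011 0.013 0.014] [ 0.5401 -0.1129  0.0792  0.0775] 81.4
[477. 173.] 4582 box [444 120  68 129] z [0.012 0.016 0.019] [ 0.5364 -0.1571  0.133   0.0947] 48.8
[251. 212.] 2899 box [224 178  56  76] z [0.014 0.015 0.017] [ 0.515  -0.0058  0.0708  0.0436] -9.1
[143. 266.] 460 box [136 243  20  47] z [0.139 0.146 0.149] [0.551  0.0217 0.0152 0.0021] -9.6
[365. 267.] 470 box [353 243  21  47] z [0.139 0.147 0.15 ] [ 0.5408 -0.0469  0.0153  0.002 ] -8.6
[328. 307.] 4401 box [175 278 308  39] z [0.018 0.156 0.159] [ 0.537  -0.0334  0.083   0.003 ] 81.0
t3.2 at [ 0.5184 -0.0072  0.06  ] -8.8 grip 0.0608
(0.5196, -0.007, 0.004, -8.7) [0.006, -0.002, 0.28] -0.004
```

View pics/w2.png

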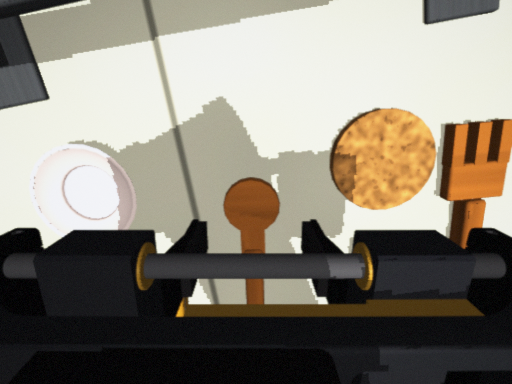

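Disc centre is at px (251,204), radius about 27 px; I'll cast that ray for a final check.

```bash
python3 -c "
from h import *
print(plane('wrist',[[251,204],[251,178],[224,204],[279,204],[383,158]],.013))
go()"
```

```text
[[ 0.52245968 -0.00594025  0.013     ]
 [ 0.5438886  -0.00931692  0.013     ]
 [ 0.52581434  0.01569227  0.013     ]
 [ 0.51897733 -0.02838233  0.013     ]
 [ 0.54400437 -0.11277362  0.013     ]]
t3.2 at [ 0.5184 -0.0072  0.06  ] -8.8 grip 0.0608
```

drive_tool(steps=[[[0.016,-0.008,0.1],0,0.4],[[0.016,-0.008,0.2],0,0.4],[[0.016,-0.008,0.28],0,0.4],[[0.016,-0.008,0.28],0,0.4],[[0.016,-0.008,0.28],0,-1]])

```text
t: 3.75
tool_pos: [0.5231, -0.0041, 0.0055]
ee_rot: [0.997, -0.076, 0.0, 0.0]
ft_force: [-1.0, -0.3, 0.5]
grip_width: 0.0578
grip_force: 0.0
```

drive_tool(steps=[[[0,0,0],0,-1],[[0,0,0],0,-1],[[0,0,0],0,-1],[[0,0,0],0,-1],[[0,0,0],0,-1]])

```text
t: 4.25
tool_pos: [0.5231, -0.0037, 0.0049]
ee_rot: [0.997, -0.076, 0.001, 0.0]
ft_force: [1.7, -0.8, 1.7]
grip_width: 0.0439
grip_force: 30.0
```

drive_tool(steps=[[[0,0,-0.1],0,-1],[[0,0,-0.2],0,-1],[[0,0,-0.3],0,-1],[[0,0,-0.3],0,-1],[[0,0,-0.3],0,-1]])

```text
t: 4.75
tool_pos: [0.5223, -0.0038, 0.0642]
ee_rot: [0.997, -0.076, -0.0, 0.0]
ft_force: [-0.1, -0.5, -1.5]
grip_width: 0.0444
grip_force: 30.0
```

```bash
python3 - <<'E'
from h import *
go()
im,_=snapshot("side");jm,_=snapshot("scene")
c=lambda i,x,y:cv2.resize(i[y:y+130,x:x+130],(390,390),interpolation=cv2.INTER_CUBIC)
cv2.imwrite("pics/s3.png",np.hstack([c(im,205,130),c(jm,200,120)])[...,::-1])
E
python3 look.py w3
```

```text
t4.8 at [ 0.5223 -0.0038  0.0642] -8.7 grip 0.0444
t4.8 [ 0.5218 -0.0037  0.0635] -8.7 q7 -2.04 cam [ 0.598 -0.016  0.226]
[385. 163.] 7721 box [334 115 102  97] z [0.011 0.013 0.014] [ 0.5405 -0.1128  0.0789  0.0779] 71.4
[476. 176.] 4334 box [446 126  66 127] z [0.012 0.016 0.019] [ 0.5333 -0.1609  0.1255  0.098 ] 47.4
[254. 233.] 2797 box [219 207  71  47] z [0.07  0.073 0.075] [ 0.5335 -0.0056  0.0437  0.0424] 82.7
[170. 267.] 379 box [164 243  16  47] z [0.145 0.153 0.156] [0.5546 0.0174 0.0143 0.0018] -7.8
[338. 267.] 372 box [330 243  15  47] z [0.145 0.153 0.156] [ 0.5469 -0.0345  0.0141  0.0019] -8.3
[303. 306.] 4565 box [153 278 300  39] z [0.072 0.161 0.164] [ 0.5427 -0.0209  0.0835  0.003 ] 81.2
```

View pics/s3.png

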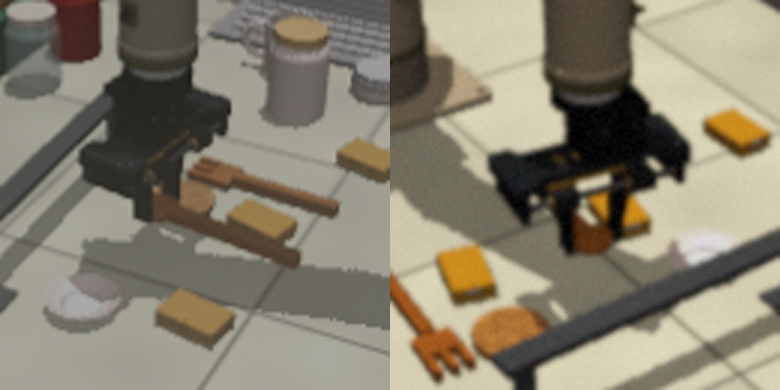

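The spoon is held level by its head in both views. Next I raise it, turn it half round and hook the handle under the beam.

```bash
python3 -c "
from h import *
go((.44,.005,.22,-8.7),(.44,.005,.22,181),(.44,.005,.05,181),(.504,.005,.05,181))"
```

```text
t4.9 at [ 0.5218 -0.0037  0.0635] -8.7 grip 0.044
(0.44, 0.005, 0.22, -8.7) [-0.411, 0.019, -0.783] 0.001
(0.44, 0.005, 0.22, 181) [0.0, -0.0, -0.0] -0.903
   .. [0.0, 0.0, -0.0] -0.903
   .. [0.0, 0.0, -0.0] -0.903
   .. [0.0, 0.0, -0.0] -0.903
   .. [0.0, 0.0, -0.0] -0.903
   .. [0.0, 0.0, -0.0] -0.903
   .. [0.0, 0.0, -0.0] -0.903
(0.44, 0.005, 0.05, 181) [-0.0, 0.0, 0.85] 0.0
(0.504, 0.005, 0.05, 181) [-0.32, -0.006, -0.0] 0.0
```

drive_tool(steps=[[[-0.1,0,-0.2],0,-1],[[-0.2,0.01,-0.4],0,-1],[[-0.3,0.02,-0.6],0,-1],[[-0.41,0.02,-0.78],0,-1],[[-0.41,0.02,-0.78],0,-1]])

```text
t: 5.4
tool_pos: [0.4413, 0.0053, 0.2245]
ee_rot: [0.997, -0.075, 0.003, 0.002]
ft_force: [1.4, -0.2, -1.8]
grip_width: 0.0443
grip_force: 30.0
```

drive_tool(steps=[[[0,0,0],-0.2,-1],[[0,0,0],-0.4,-1],[[0,0,0],-0.6,-1],[[0,0,0],-0.8,-1],[[0,0,0],-0.9,-1]])

```text
t: 5.9
tool_pos: [0.4405, 0.0046, 0.2193]
ee_rot: [0.987, 0.161, -0.001, -0.0]
ft_force: [-0.1, 0.2, -0.5]
grip_width: 0.0441
grip_force: 30.0
```

drive_tool(steps=[[[0,0,0],-0.2,-1],[[0,0,0],-0.4,-1],[[0,0,0],-0.6,-1],[[0,0,0],-0.8,-1],[[0,0,0],-0.9,-1]])

```text
t: 6.4
tool_pos: [0.4405, 0.0047, 0.2193]
ee_rot: [0.922, 0.387, -0.001, -0.001]
ft_force: [-0.1, 0.4, 0.5]
grip_width: 0.0441
grip_force: 30.0
```

drive_tool(steps=[[[0,0,0],-0.2,-1],[[0,0,0],-0.4,-1],[[0,0,0],-0.6,-1],[[0,0,0],-0.8,-1],[[0,0,0],-0.9,-1]])

```text
t: 6.9
tool_pos: [0.4405, 0.0047, 0.2192]
ee_rot: [0.806, 0.592, -0.001, -0.001]
ft_force: [0.2, -1.1, -0.9]
grip_width: 0.0441
grip_force: 30.0
```

drive_tool(steps=[[[0,0,0],-0.2,-1],[[0,0,0],-0.4,-1],[[0,0,0],-0.6,-1],[[0,0,0],-0.8,-1],[[0,0,0],-0.9,-1]])

```text
t: 7.4
tool_pos: [0.4405, 0.0047, 0.2192]
ee_rot: [0.646, 0.764, -0.0, -0.001]
ft_force: [0.2, -0.1, 0.0]
grip_width: 0.0437
grip_force: 30.0
```

drive_tool(steps=[[[0,0,0],-0.2,-1],[[0,0,0],-0.4,-1],[[0,0,0],-0.6,-1],[[0,0,0],-0.8,-1],[[0,0,0],-0.9,-1]])

```text
t: 7.9
tool_pos: [0.4405, 0.0046, 0.2192]
ee_rot: [0.45, 0.893, -0.0, -0.001]
ft_force: [0.3, -0.4, -0.8]
grip_width: 0.0441
grip_force: 30.0
```

drive_tool(steps=[[[0,0,0],-0.2,-1],[[0,0,0],-0.4,-1],[[0,0,0],-0.6,-1],[[0,0,0],-0.8,-1],[[0,0,0],-0.9,-1]])

```text
t: 8.4
tool_pos: [0.4405, 0.0046, 0.2192]
ee_rot: [0.229, 0.973, 0.0, -0.001]
ft_force: [-0.3, -0.0, -0.1]
grip_width: 0.0441
grip_force: 30.0
```

drive_tool(steps=[[[0,0,0],-0.2,-1],[[0,0,0],-0.4,-1],[[0,0,0],-0.6,-1],[[0,0,0],-0.8,-1],[[0,0,0],-0.9,-1]])

```text
t: 8.9
tool_pos: [0.4405, 0.0047, 0.2192]
ee_rot: [-0.005, 1.0, 0.0, -0.001]
ft_force: [0.2, 0.3, -0.5]
grip_width: 0.0439
grip_force: 30.0
```

```bash
python3 - <<'E'
from h import *
go((.44,.005,.05,181),(.504,.005,.05,181))
for n in("scene","side"):
    p,d=snapshot(n);C=cam(n)
    for m,s,c in comps(p,(5,90,40),(28,255,255),30):
        uv,dd=uvd(m,d);P=cloud(n,uv,dd,C)
        q=P[(P[:,2]>.12)&(P[:,2]<.3)&(abs(P[:,1])<.1)&(P[:,0]>.35)&(P[:,0]<.75)]
        if len(q)>20:
            e=q[np.argmax(q[:,0])],q[np.argmin(q[:,0])];print(n,c.round(),len(q),e)
E
```

```text
t8.9 at [0.4405 0.0047 0.2192] -179.4 grip 0.0439
(0.44, 0.005, 0.05, 181) [0.0, 0.0, 0.065] -0.924
   .. [0.0, 0.0, 0.065] -0.924
   .. [-0.0, 0.0, 0.065] -0.924
   .. [-0.0, 0.0, 0.065] -0.924
   .. [-0.0, 0.0, 0.065] -0.924
   .. [-0.0, 0.0, 0.065] -0.924
   .. [-0.0, -0.0, 0.065] -0.924
   .. [-0.0, -0.0, 0.065] -0.924
   .. [-0.0, -0.0, 0.065] -0.924
   .. [0.0, -0.0, 0.065] -0.924
   .. [0.0, -0.0, 0.065] -0.924
   .. [0.0, -0.0, 0.065] -0.924
   .. [0.0, 0.0, 0.065] -0.924
(0.504, 0.005, 0.05, 181) [-0.32, -0.006, -0.0] 0.0
scene [269. 155.] 392 (array([0.62175354, 0.01157991, 0.21221471]), array([0.42061181, 0.00289613, 0.22832355]))
side [250. 161.] 230 (array([0.61315742, 0.02471879, 0.21932323]), array([0.45247168, 0.03503082, 0.24598618]))
side [282. 164.] 42 (array([ 0.44488155, -0.00941633,  0.22984305]), array([0.42053093, 0.00750634, 0.22660084]))
```

drive_tool(steps=[[[0,0,0.2],0,-1],[[0,0,0.4],0,-1],[[0,0,0.6],0,-1],[[0,0,0.75],0,-1],[[0,0,0.85],0,-1]])

```text
t: 9.5
tool_pos: [0.4392, 0.0049, 0.0476]
ee_rot: [-0.002, 1.0, 0.0, -0.002]
ft_force: [-0.2, -0.6, -0.6]
grip_width: 0.0442
grip_force: 30.0
```

drive_tool(steps=[[[0,0,0],0,-1],[[-0.1,0,0],0,-1],[[-0.2,0,0],0,-1],[[-0.3,0,0],0,-1],[[-0.32,0,0],0,-1]])

```text
t: 10.0
tool_pos: [0.507, 0.0052, 0.0515]
ee_rot: [-0.002, 1.0, 0.0, 0.001]
ft_force: [-1.4, -0.8, -1.3]
grip_width: 0.0441
grip_force: 30.0
```

drive_tool(steps=[[[0,0,-0.125],0,-1],[[-0.015,0,-0.315],0,-1],[[-0.04,0,-0.415],0,-1],[[-0.075,0,-0.495],0,-1],[[-0.075,0,-0.495],0,-1]])

```text
t: 10.5
tool_pos: [0.521, 0.0054, 0.152]
ee_rot: [-0.003, 1.0, -0.0, 0.002]
ft_force: [-0.2, 0.1, -0.6]
grip_width: 0.044
grip_force: 30.0
```

```bash
cat > ut.py <<'E'
from h import *
import sys
def ut(x0,y0,z0,rr=.22):
    "long thin orange thing near the tool: ends seen by scene and side"
    for n in("scene","side"):
        p,d=snapshot(n);C=cam(n)
        for m,s,c in comps(p,(5,90,40),(28,255,255),30):
            uv,dd=uvd(m,d);P=cloud(n,uv,dd,C)
            q=P[(np.linalg.norm(P-[x0,y0,z0-.07],axis=1)<rr)&(P[:,2]>.03)]
            if len(q)>20:
                v=np.linalg.svd(q-q.mean(0),full_matrices=False)[2][0];t=(q-q.mean(0))@v
                print(n,c.round(),len(q),q[np.argmax(t)].round(3),q[np.argmin(t)].round(3),"dir",v.round(2))
if __name__=="__main__":
    s,p,a=pose();print(s["t"],p.round(4),round(a,1),np.round(s["ft_force"],1),s["grip_width"]);ut(*p)
E
python3 ut.py
```

```text
10.5 [0.521  0.0054 0.152 ] -179.7 [-0.2  0.1 -0.6] 0.044019504821965455
scene [265. 153.] 85 [0.508 0.035 0.224] [ 0.557 -0.051  0.25 ] dir [-0.16  0.99  0.01]
scene [277. 189.] 412 [0.654 0.007 0.103] [0.407 0.085 0.03 ] dir [ 0.86  0.03 -0.5 ]
scene [300. 221.] 34 [0.678 0.001 0.092] [0.66  0.011 0.066] dir [ 0.39 -0.45  0.8 ]
side [234. 185.] 130 [0.652 0.023 0.076] [0.544 0.018 0.147] dir [ 0.85  0.05 -0.52]
```

The handle pivots exactly as planned: 31° down, with negligible force.

drive_tool(steps=[[[-0.045,0,-0.075],0,-1],[[-0.105,0,-0.155],0,-1],[[-0.17,0,-0.22],0,-1],[[-0.25,0,-0.28],0,-1],[[-0.25,0,-0.28],0,-1]])

```text
t: 11.1
tool_pos: [0.5706, 0.0056, 0.2054]
ee_rot: [-0.003, 1.0, 0.0, 0.0]
ft_force: [-0.9, 0.7, -1.6]
grip_width: 0.0441
grip_force: 30.0
```

drive_tool(steps=[[[-0.085,0,-0.05],0,-1],[[-0.17,0,-0.085],0,-1],[[-0.265,0,-0.11],0,-1],[[-0.355,0,-0.12],0,-1],[[-0.4,0,-0.12],0,-1]])

```text
t: 11.6
tool_pos: [0.6496, 0.0061, 0.228]
ee_rot: [-0.003, 1.0, 0.0, -0.001]
ft_force: [-2.2, 0.2, -0.3]
grip_width: 0.0441
grip_force: 30.0
```

```bash
python3 ut.py
```

```text
11.6 [0.6496 0.0061 0.228 ] -179.6 [-2.2  0.2 -0.3] 0.04411650388607746
scene [293. 148.] 98 [0.643 0.034 0.3  ] [ 0.687 -0.052  0.313] dir [-0.19  0.98 -0.01]
scene [295. 184.] 357 [0.639 0.008 0.093] [ 0.66  -0.016  0.255] dir [-0.08  0.04 -1.  ]
scene [223. 229.] 25 [ 0.659 -0.195  0.105] [ 0.653 -0.136  0.102] dir [ 0.05 -1.    0.01]
side [223. 168.] 220 [0.636 0.024 0.06 ] [0.654 0.005 0.252] dir [-0.09  0.12 -0.99]
```

The spoon hangs upright, tilted about 5°. I'll back off, raise it, move toward the caddy and look there.

```bash
python3 -c "
from h import *
s,p,a=pose()
go((.61,.006,.25,a),(.60,.02,.33,a),(.5735,.30,.34,a-8))"
```

```text
t11.7 at [0.6494 0.0062 0.2279] -179.6 grip 0.0444
(0.61, 0.006, 0.25, np.float64(-179.64204983474224)) [0.197, 0.0, -0.11] -0.0
(0.6, 0.02, 0.33, np.float64(-179.64204983474224)) [0.05, 0.07, -0.4] -0.0
(0.5735, 0.3, 0.34, np.float64(-187.64204983474224)) [0.062, 0.7, -0.025] 0.133
   .. [0.111, 0.694, -0.025] 0.133
```

drive_tool(steps=[[[0.1,0,-0.05],0,-1],[[0.197,0,-0.11],0,-1],[[0.22,0.03,-0.25],0,-1],[[0.247,0.07,-0.4],0,-1],[[0.247,0.07,-0.51],0,-1]])

```text
t: 12.2
tool_pos: [0.599, 0.0214, 0.3333]
ee_rot: [-0.004, 1.0, -0.0, 0.001]
ft_force: [-0.1, 0.3, -0.7]
grip_width: 0.0442
grip_force: 30.0
```

drive_tool(steps=[[[0.02,0.15,-0.02],0,-1],[[0.03,0.3,-0.02],0.05,-1],[[0.04,0.5,-0.02],0.13,-1],[[0.06,0.7,-0.02],0.13,-1],[[0.06,0.7,-0.02],0.13,-1]])

```text
t: 12.7
tool_pos: [0.5844, 0.1665, 0.3353]
ee_rot: [0.026, 1.0, 0.001, -0.001]
ft_force: [-1.5, 1.1, -0.7]
grip_width: 0.0442
grip_force: 30.0
```

drive_tool(steps=[[[0.03,0.15,-0.02],0.03,-1],[[0.06,0.3,-0.02],0.06,-1],[[0.09,0.5,-0.02],0.13,-1],[[0.11,0.7,-0.02],0.13,-1],[[0.11,0.7,-0.02],0.13,-1]])

```text
t: 13.2
tool_pos: [0.5707, 0.3066, 0.3386]
ee_rot: [0.061, 0.998, 0.001, -0.001]
ft_force: [-1.2, 0.2, -0.2]
grip_width: 0.0437
grip_force: 30.0
```

```bash
python3 ut.py; python3 - <<'E'
from h import *
C=cam("wrist");p,d=snapshot("wrist");cv2.imwrite("pics/w5.png",p[...,::-1])
v,u=np.mgrid[0:384,0:512];P=cloud("wrist",np.c_[u.ravel(),v.ravel()],d.ravel(),C)
a=(abs(P[:,2]-.1)<.005)&(d.ravel()>0)
k,l,s,c=cv2.connectedComponentsWithStats(np.uint8(a.reshape(384,512)))
for i in range(1,k):
    if s[i][4]>100:
        q=P[(l==i).ravel()];print(c[i].round(),s[i],*rect(q),q[:,2].mean())
E
```

```text
13.2 [0.5707 0.3066 0.3386] 173.0 [-1.2  0.2 -0.2] 0.04374185071971689
scene [365.  70.] 95 [0.596 0.332 0.434] [0.598 0.247 0.426] dir [0.04 1.   0.05]
scene [362. 114.] 449 [0.577 0.285 0.387] [0.576 0.322 0.165] dir [ 0.02 -0.06  1.  ]
side [182. 134.] 69 [0.545 0.376 0.444] [0.543 0.283 0.439] dir [ 0.12  0.99 -0.01]
side [186. 175.] 320 [0.569 0.32  0.227] [0.564 0.329 0.375] dir [ 0.04  0.11 -0.99]
[484.  26.] [474   0  38  54 224] [0.4347 0.6307 0.0881 0.0165] 38.2 0.10009405450980058
[313. 117.] [ 290   62   49  115 1230] [0.5222 0.3916 0.1583 0.0569] -8.5 0.09990146515399931
[161. 226.] [102 217  89  20 657] [0.6594 0.1136 0.1407 0.03  ] -89.0 0.09994471528244518
[ 64. 242.] [ 42 230  55  23 678] [ 0.6629 -0.0135  0.0929  0.0297] -88.0 0.10043427255064837
```

View pics/w5.png

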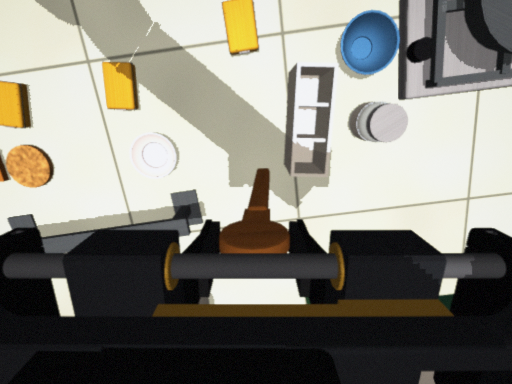

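Wrist view: caddy at (312,118) with all three cells empty, spoon hanging with its tail at (262,172), and the jar and bowl to the right. The caddy is at (0.522, 0.392), -8.5°, and its size matches.

```bash
python3 -c "
from h import *
s,p,a=pose();print(p,a)
t=plane('wrist',[[262,176],[258,172],[268,172]],.17);print(t)
"
```

```text
[0.574134   0.29999919 0.33912899] 172.54467409143678
[[0.57568992 0.3092195  0.17      ]
 [0.56999912 0.3049152  0.17      ]
 [0.57159275 0.31721341 0.17      ]]
```

```bash
python3 -c "
from h import *
go((.5726,.377,.339,171.5),(.5726,.377,.26,171.5),(.5726,.377,.183,171.5))"
```

```text
t13.3 at [0.5741 0.3    0.3391] 172.5 grip 0.0437
(0.5726, 0.377, 0.339, 171.5) [0.058, 0.381, 0.001] 0.035
(0.5726, 0.377, 0.26, 171.5) [0.0, 0.0, 0.395] -0.0
(0.5726, 0.377, 0.183, 171.5) [0.0, 0.0, 0.385] -0.0
```

drive_tool(steps=[[[0.02,0.12,0],0.03,-1],[[0.04,0.25,0],0.03,-1],[[0.058,0.381,0],0.03,-1],[[0.058,0.381,0],0.03,-1],[[0.058,0.381,0],0.03,-1]])

```text
t: 13.85
tool_pos: [0.5732, 0.3766, 0.3393]
ee_rot: [0.073, 0.997, -0.0, 0.0]
ft_force: [0.2, -0.2, -0.5]
grip_width: 0.0442
grip_force: 30.0
```

drive_tool(steps=[[[0,0,0.1],0,-1],[[0,0,0.2],0,-1],[[0,0,0.3],0,-1],[[0,0,0.395],0,-1],[[0,0,0.395],0,-1]])

```text
t: 14.35
tool_pos: [0.5733, 0.3744, 0.2581]
ee_rot: [0.074, 0.997, -0.002, -0.001]
ft_force: [-0.0, -0.8, -1.4]
grip_width: 0.0441
grip_force: 30.0
```

```bash
python3 ut.py; python3 - <<'E'
from h import *
im,_=snapshot("side");jm,_=snapshot("scene")
c=lambda i,x,y:cv2.resize(i[y:y+160,x:x+120],(390,520),interpolation=cv2.INTER_CUBIC)
cv2.imwrite("pics/s6.png",np.hstack([c(im,120,150),c(jm,310,60)])[...,::-1])
E
```

```text
14.35 [0.5733 0.3744 0.2581] 171.5 [-0.  -0.8 -1.4] 0.044093309244566135
scene [380.  92.] 87 [0.605 0.311 0.344] [0.598 0.403 0.355] dir [-0.08 -0.99 -0.09]
scene [377. 134.] 397 [0.526 0.42  0.071] [0.582 0.349 0.287] dir [-0.03  0.06 -1.  ]
side [166. 178.] 64 [0.558 0.433 0.361] [0.581 0.345 0.329] dir [0.12 0.99 0.01]
side [171. 202.] 108 [0.57  0.361 0.253] [0.567 0.399 0.292] dir [-0.11 -0.45 -0.89]
side [170. 221.] 67 [0.583 0.385 0.172] [0.568 0.386 0.248] dir [ 0.09  0.03 -1.  ]
```

View pics/s6.png

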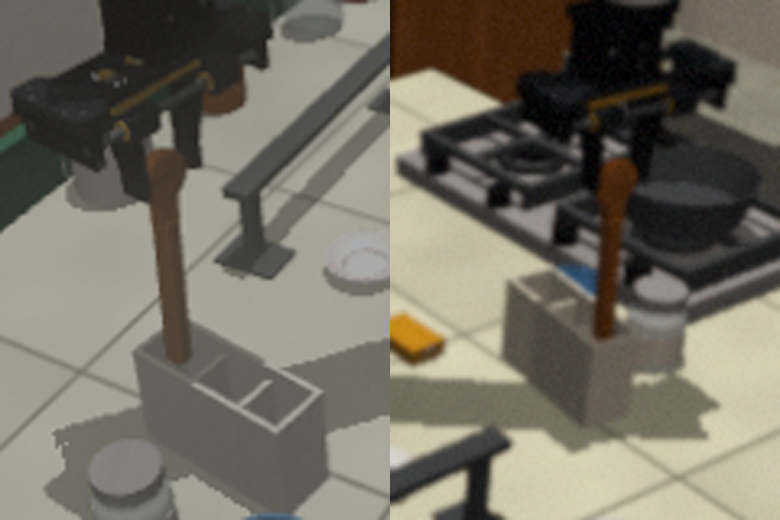

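Both views show the handle tail inside the far cell. I'll lower, release and rise.

drive_tool(steps=[[[0,0,0.1],0,-1],[[0,0,0.2],0,-1],[[0,0,0.3],0,-1],[[0,0,0.36],0,-1],[[0,0,0.375],0,-1]])

```text
t: 15.05
tool_pos: [0.5728, 0.3774, 0.1849]
ee_rot: [0.073, 0.997, -0.0, -0.0]
ft_force: [0.2, 0.8, 0.0]
grip_width: 0.0441
grip_force: 30.0
```

drive_tool(steps=[[[0,0,0],0,0.7],[[0,0,0],0,0.7],[[0,0,0],0,0.7],[[0,0,0],0,0.7],[[0,0,0],0,0.7]])

```text
t: 15.55
tool_pos: [0.5729, 0.3779, 0.1859]
ee_rot: [0.073, 0.997, 0.0, 0.0]
ft_force: [0.5, 0.0, 0.1]
grip_width: 0.0718
grip_force: 0.0
```

drive_tool(steps=[[[0,0,-0.1],0,0.7],[[0,0,-0.25],0,0.7],[[0,0,-0.45],0,0.7],[[0,0,-0.65],0,0.7],[[0,0,-0.75],0,0.7]])

```text
t: 16.05
tool_pos: [0.573, 0.3783, 0.3398]
ee_rot: [0.073, 0.997, 0.002, 0.002]
ft_force: [0.8, 0.6, -0.7]
grip_width: 0.074
grip_force: 0.0
```

```bash
python3 ut.py; python3 -c "
from h import *
go((.41,.11,.33,90),(.41,-.10,.33,-2.6))"
```

```text
16.05 [0.573  0.3783 0.3398] 171.6 [ 0.8  0.6 -0.7] 0.07399252337717999
scene [382.  64.] 57 [0.598 0.303 0.444] [0.56  0.425 0.418] dir [-0.02 -1.    0.02]
scene [378. 146.] 266 [0.581 0.387 0.208] [0.548 0.404 0.076] dir [ 0.03 -0.02  1.  ]
side [158. 147.] 61 [0.557 0.441 0.437] [0.546 0.372 0.44 ] dir [ 0.16  0.99 -0.04]
side [167. 230.] 36 [0.574 0.41  0.187] [0.57  0.383 0.205] dir [ 0.15  0.85 -0.51]
t16.1 at [0.5731 0.3787 0.3394] 171.6 grip 0.074
(0.41, 0.11, 0.33, 90) [0.204, -0.483, 0.016] 0.907
   .. [-0.039, -0.522, 0.016] 0.907
   .. [-0.274, -0.447, 0.016] 0.907
(0.41, -0.1, 0.33, -2.6) [-0.262, 0.0, -0.0] 0.772
   .. [-0.241, 0.103, -0.0] 0.772
   .. [-0.181, 0.19, -0.0] 0.772
   .. [-0.092, 0.246, -0.0] 0.772
```

The spoon is standing with its tip at z≈0.205, as expected. Next is the fork.

drive_tool(steps=[[[0.05,-0.12,0],0.22,1],[[0.1,-0.24,0],0.45,1],[[0.15,-0.36,0],0.68,1],[[0.2,-0.48,0],0.9,1],[[0.2,-0.48,0],0.9,1]])

```text
t: 16.65
tool_pos: [0.5188, 0.2858, 0.3355]
ee_rot: [0.307, 0.952, -0.001, 0.001]
ft_force: [-0.2, 0.4, 0.3]
grip_width: 0.0868
grip_force: 0.0
```

drive_tool(steps=[[[-0.01,-0.13,0],0.22,1],[[-0.02,-0.26,0],0.45,1],[[-0.03,-0.39,0],0.68,1],[[-0.04,-0.52,0],0.9,1],[[-0.04,-0.52,0],0.9,1]])

```text
t: 17.15
tool_pos: [0.4652, 0.1969, 0.3355]
ee_rot: [0.52, 0.854, -0.001, 0.001]
ft_force: [1.0, -0.2, -0.3]
grip_width: 0.0866
grip_force: 0.0
```

drive_tool(steps=[[[-0.07,-0.11,0],0.22,1],[[-0.14,-0.22,0],0.45,1],[[-0.2,-0.33,0],0.68,1],[[-0.27,-0.45,0],0.9,1],[[-0.27,-0.45,0],0.9,1]])

```text
t: 17.65
tool_pos: [0.4104, 0.1076, 0.3354]
ee_rot: [0.705, 0.71, -0.001, 0.001]
ft_force: [0.2, 1.0, 0.4]
grip_width: 0.0869
grip_force: 0.0
```

drive_tool(steps=[[[-0.06,0,0],0.2,1],[[-0.13,0,0],0.4,1],[[-0.2,0,0],0.6,1],[[-0.26,0,0],0.77,1],[[-0.26,0,0],0.77,1]])

```text
t: 18.15
tool_pos: [0.4121, 0.0572, 0.3351]
ee_rot: [0.831, 0.556, -0.0, -0.0]
ft_force: [-0.3, 0.1, -0.3]
grip_width: 0.0868
grip_force: 0.0
```

drive_tool(steps=[[[-0.06,0.02,0],0.2,1],[[-0.12,0.05,0],0.4,1],[[-0.18,0.08,0],0.6,1],[[-0.24,0.1,0],0.77,1],[[-0.24,0.1,0],0.77,1]])

```text
t: 18.65
tool_pos: [0.412, 0.0054, 0.3352]
ee_rot: [0.925, 0.379, -0.0, -0.0]
ft_force: [-0.5, 0.5, 0.3]
grip_width: 0.0869
grip_force: 0.0
```

drive_tool(steps=[[[-0.04,0.04,0],0.2,1],[[-0.09,0.09,0],0.4,1],[[-0.13,0.14,0],0.6,1],[[-0.18,0.19,0],0.77,1],[[-0.18,0.19,0],0.77,1]])

```text
t: 19.15
tool_pos: [0.4129, -0.0468, 0.3353]
ee_rot: [0.982, 0.186, -0.0, -0.0]
ft_force: [-0.3, -0.6, 0.7]
grip_width: 0.0871
grip_force: 0.0
```

drive_tool(steps=[[[-0.02,0.06,0],0.2,1],[[-0.04,0.12,0],0.4,1],[[-0.07,0.18,0],0.6,1],[[-0.09,0.24,0],0.77,1],[[-0.09,0.24,0],0.77,1]])

```text
t: 19.65
tool_pos: [0.4135, -0.0978, 0.3353]
ee_rot: [1.0, -0.014, -0.0, -0.0]
ft_force: [-0.0, -0.1, -1.1]
grip_width: 0.0869
grip_force: 0.0
```

```bash
python3 look.py w7
```

```text
t19.6 [ 0.4135 -0.0978  0.3353] -1.6 q7 -1.41 cam [ 0.49  -0.1    0.498]
[261.  79.] 1863 box [238  54  47  50] z [0.011 0.012 0.014] [ 0.5396 -0.1134  0.0765  0.076 ] 89.1
[302. 113.] 1553 box [291  65  29 119] z [0.014 0.016 0.019] [ 0.4596 -0.1811  0.1978  0.0443] -2.9
[482.  96.] 2755 box [451  67  61  59] z [0.123 0.131 0.132] [ 0.4998 -0.3954  0.0701  0.0697] 13.2
[257. 145.] 1140 box [240 122  35  46] z [0.02  0.022 0.024] [ 0.4315 -0.1039  0.0728  0.047 ] -14.9
[146. 150.] 1201 box [132 128  30  45] z [0.019 0.022 0.024] [0.4279 0.0907 0.074  0.048 ] -8.6
[367. 181.] 1128 box [348 160  39  43] z [0.015 0.022 0.024] [ 0.3613 -0.3016  0.073   0.0485] -16.0
[ 37. 187.] 1201 box [ 17 167  40  41] z [0.009 0.022 0.023] [0.366  0.3038 0.0733 0.0492] 2.3
[ 98. 268.] 326 box [ 92 243  17  47] z [0.42  0.425 0.427] [ 0.4439 -0.0511  0.0145  0.0025] -1.0
[410. 268.] 344 box [400 243  17  47] z [0.42  0.425 0.427] [ 0.4413 -0.1466  0.0145  0.0023] -2.2
[377. 309.] 3420 box [232 299 278  17] z [0.431 0.434 0.436] [ 0.4357 -0.1335  0.0821  0.0029] 88.5
```

The fork hasn't moved, and its head is only 9 mm from the coaster. I'll grip the handle at +28 mm first, shift it 35 mm away, then regrip the head.

```bash
python3 -c "
from h import *
go((.4876,-.1824,.20,-2.7),(.4876,-.1824,.05,-2.7),(.4876,-.1824,.005,-2.7),(.4876,-.1824,.02,-2.7),(.4876,-.2174,.02,-2.7))"
```

```text
t19.7 at [ 0.4136 -0.0969  0.3354] -1.4 grip 0.0872
(0.4876, -0.1824, 0.2, -2.7) [0.38, 0.419, 0.677] 0.044
(0.4876, -0.1824, 0.05, -2.7) [0.0, -0.0, 0.75] -0.0
(0.4876, -0.1824, 0.005, -2.7) [0.0, -0.0, 0.225] -0.0
(0.4876, -0.1824, 0.02, -2.7) [0.0, -0.0, -0.075] -0.0
(0.4876, -0.2174, 0.02, -2.7) [0.008, 0.175, -0.0] -0.0
```

drive_tool(steps=[[[0.38,0.419,0.67],0.04,0],[[0.38,0.419,0.67],0.04,0],[[0.38,0.419,0.67],0.04,0],[[0.38,0.419,0.67],0.04,0],[[0.38,0.419,0.67],0.04,0]])

```text
t: 20.2
tool_pos: [0.4861, -0.1833, 0.1981]
ee_rot: [1.0, -0.023, -0.002, -0.002]
ft_force: [-0.2, 0.1, -0.2]
grip_width: 0.055
grip_force: 0.0
```

drive_tool(steps=[[[0,0,0.2],0,0],[[0,0,0.4],0,0],[[0,0,0.6],0,0],[[0,0,0.75],0,0],[[0,0,0.75],0,0]])

```text
t: 20.7
tool_pos: [0.4848, -0.1815, 0.0494]
ee_rot: [1.0, -0.023, -0.002, -0.001]
ft_force: [0.3, 0.1, -0.3]
grip_width: 0.0439
grip_force: 0.0
```

```bash
python3 look.py w8 | head -4; python3 -c "
from h import *
go((.4876,-.1824,.005,-2.7))"
```

```text
t20.7 [ 0.4848 -0.1815  0.0494] -2.7 q7 -1.46 cam [ 0.562 -0.186  0.212]
[158. 143.] 9294 box [103  89 110 109] z [0.011 0.012 0.013] [ 0.5401 -0.1141  0.0788  0.0782] -52.3
[255. 173.] 5091 box [225 114  63 140] z [0.014 0.016 0.019] [ 0.506  -0.184   0.106   0.0434] -2.9
[175. 259.] 535 box [165 235  31  55] z [0.008 0.136 0.141] [ 0.5157 -0.1574  0.0147  0.002 ] -1.4
t20.8 at [ 0.4864 -0.1823  0.0518] -2.7 grip 0.0437
(0.4876, -0.1824, 0.005, -2.7) [0.006, 0.0, 0.234] -0.001
```

drive_tool(steps=[[[0,0,0.1],0,0],[[0,0,0.2],0,0],[[0,0,0.23],0,0],[[0,0,0.23],0,-1],[[0,0,0.23],0,-1]])

```text
t: 21.25
tool_pos: [0.4878, -0.1842, 0.0075]
ee_rot: [1.0, -0.026, 0.001, 0.0]
ft_force: [-0.0, 0.2, -0.3]
grip_width: 0.0342
grip_force: 0.0
```

drive_tool(steps=[[[0,0,0],0,-1],[[0,0,0],0,-1],[[0,0,0],0,-1],[[0,0,0],0,-1],[[0,0,-0.075],0,-1]])

```text
t: 21.75
tool_pos: [0.4853, -0.1837, 0.0197]
ee_rot: [1.0, -0.026, -0.001, -0.001]
ft_force: [-0.9, -0.2, -1.2]
grip_width: 0.0156
grip_force: 29.9
```

drive_tool(steps=[[[0,0.06,0],0,-1],[[0,0.12,0],0,-1],[[0,0.175,0],0,-1],[[0,0.175,0],0,-1],[[0,0.175,0.075],0,-1]])

```text
t: 22.25
tool_pos: [0.4858, -0.22, 0.0063]
ee_rot: [1.0, -0.027, 0.001, 0.001]
ft_force: [0.7, 1.0, 2.5]
grip_width: 0.0156
grip_force: 29.9
```

drive_tool(steps=[[[0,0,0],0,-1],[[0,0,0],0,0.4],[[0,0,0],0,0.4],[[0,0,0],0,0.4],[[0,0,0],0,0.4]])

```text
t: 22.75
tool_pos: [0.4847, -0.2188, 0.0054]
ee_rot: [1.0, -0.026, -0.0, -0.0]
ft_force: [-0.4, 0.3, 0.1]
grip_width: 0.0398
grip_force: 0.0
```

drive_tool(steps=[[[0.03,0,0],0,0.4],[[0.08,0,0],0,0.4],[[0.135,0,0],0,0.4],[[0.135,0,0],0,0.4],[[0.135,0,0],0,0.4]])

```text
t: 23.25
tool_pos: [0.512, -0.2203, 0.0054]
ee_rot: [1.0, -0.026, -0.0, -0.0]
ft_force: [-0.1, -0.1, 0.4]
grip_width: 0.0607
grip_force: 0.0
```

drive_tool(steps=[[[0,0,0],0,-1],[[0,0,0],0,-1],[[0,0,0],0,-1],[[0,0,0],0,-1],[[0,0,0],0,-1]])

```text
t: 23.75
tool_pos: [0.5115, -0.2206, 0.0056]
ee_rot: [1.0, -0.026, -0.0, 0.0]
ft_force: [-0.4, 0.3, 0.2]
grip_width: 0.0437
grip_force: 30.0
```

drive_tool(steps=[[[0,0,-0.1],0,-1],[[0,0,-0.2],0,-1],[[0,0,-0.3],0,-1],[[0,0,-0.4],0,-1],[[0,0,-0.4],0,-1]])

```text
t: 24.25
tool_pos: [0.5133, -0.221, 0.0882]
ee_rot: [1.0, -0.026, 0.002, 0.001]
ft_force: [-0.1, -0.9, -0.8]
grip_width: 0.0438
grip_force: 30.0
```

```bash
python3 ut.py; python3 look.py w9|head -4; python3 -c "
from h import *
go((.43,.0,.22,-2.7),(.43,.0,.22,180.6))"
```

```text
24.25 [ 0.5133 -0.221   0.0882] -3.0 [-0.1 -0.9 -0.8] 0.04381153641225932
scene [193. 196.] 84 [ 0.54  -0.279  0.177] [ 0.504 -0.193  0.161] dir [ 0.09 -1.   -0.02]
scene [203. 218.] 274 [ 0.467 -0.212  0.102] [ 0.562 -0.242  0.093] dir [-0.99  0.12  0.07]
scene [145. 225.] 320 [ 0.541 -0.402  0.128] [ 0.466 -0.392  0.129] dir [ 0.99 -0.15 -0.07]
side [308. 141.] 61 [ 0.469 -0.306  0.184] [ 0.476 -0.405  0.128] dir [-0.01  0.98  0.2 ]
side [315. 176.] 191 [ 0.358 -0.2    0.098] [ 0.519 -0.239  0.096] dir [-1.    0.08 -0.02]
t24.4 [ 0.5116 -0.2205  0.0853] -3.0 q7 -1.4 cam [ 0.588 -0.225  0.248]
[132. 172.] 6195 box [ 87 129  92  87] z [0.011 0.012 0.013] [ 0.54   -0.1143  0.0795  0.0776] -49.0
[254. 214.] 5168 box [216 165  78  89] z [0.092 0.095 0.096] [ 0.5299 -0.2222  0.0544  0.0445] -3.3
[170. 266.] 383 box [165 243  15  47] z [0.167 0.174 0.177] [ 0.5418 -0.1963  0.0144  0.0019] -4.0
t24.4 at [ 0.5112 -0.2204  0.0847] -3.0 grip 0.0434
(0.43, 0.0, 0.22, -2.7) [-0.231, -0.54, -0.338] -0.005
   .. [-0.23, -0.54, -0.338] -0.005
(0.43, 0.0, 0.22, 180.6) [0.0, -0.0, -0.0] -0.873
   .. [0.0, 0.0, -0.0] -0.873
   .. [0.0, 0.0, -0.0] -0.873
   .. [0.0, 0.0, -0.0] -0.873
   .. [0.0, 0.0, -0.0] -0.873
   .. [0.0, 0.0, -0.0] -0.873
   .. [0.0, 0.0, -0.0] -0.873
```

drive_tool(steps=[[[-0.06,-0.13,-0.1],0,-1],[[-0.12,-0.27,-0.2],0,-1],[[-0.18,-0.4,-0.3],0,-1],[[-0.23,-0.54,-0.34],0,-1],[[-0.23,-0.54,-0.34],0,-1]])

```text
t: 24.9
tool_pos: [0.4711, -0.1065, 0.1539]
ee_rot: [1.0, -0.024, 0.0, -0.0]
ft_force: [0.0, -0.2, -0.4]
grip_width: 0.0437
grip_force: 30.0
```

drive_tool(steps=[[[-0.06,-0.13,-0.1],-0.1,-1],[[-0.12,-0.27,-0.2],-0.3,-1],[[-0.18,-0.4,-0.3],-0.5,-1],[[-0.23,-0.54,-0.34],-0.7,-1],[[-0.23,-0.54,-0.34],-0.87,-1]])

```text
t: 25.4
tool_pos: [0.4308, 0.0031, 0.222]
ee_rot: [0.979, 0.205, 0.001, 0.0]
ft_force: [0.4, -1.2, -1.2]
grip_width: 0.0432
grip_force: 30.0
```

drive_tool(steps=[[[0,0,0],-0.2,-1],[[0,0,0],-0.4,-1],[[0,0,0],-0.6,-1],[[0,0,0],-0.8,-1],[[0,0,0],-1,-1]])

```text
t: 25.9
tool_pos: [0.4307, -0.0006, 0.2203]
ee_rot: [0.894, 0.449, -0.001, -0.001]
ft_force: [0.8, -0.9, -0.7]
grip_width: 0.0436
grip_force: 30.0
```

drive_tool(steps=[[[0,0,0],-0.2,-1],[[0,0,0],-0.4,-1],[[0,0,0],-0.6,-1],[[0,0,0],-0.8,-1],[[0,0,0],-1,-1]])

```text
t: 26.4
tool_pos: [0.4307, -0.0006, 0.2203]
ee_rot: [0.747, 0.665, -0.001, -0.001]
ft_force: [0.3, 1.1, -1.2]
grip_width: 0.0437
grip_force: 30.0
```

drive_tool(steps=[[[0,0,0],-0.2,-1],[[0,0,0],-0.4,-1],[[0,0,0],-0.6,-1],[[0,0,0],-0.8,-1],[[0,0,0],-1,-1]])

```text
t: 26.9
tool_pos: [0.4307, -0.0006, 0.2202]
ee_rot: [0.549, 0.836, -0.0, -0.001]
ft_force: [0.4, 0.4, -1.0]
grip_width: 0.044
grip_force: 30.0
```

drive_tool(steps=[[[0,0,0],-0.2,-1],[[0,0,0],-0.4,-1],[[0,0,0],-0.6,-1],[[0,0,0],-0.8,-1],[[0,0,0],-1,-1]])

```text
t: 27.4
tool_pos: [0.4307, -0.0006, 0.2202]
ee_rot: [0.315, 0.949, -0.0, -0.001]
ft_force: [0.6, -0.2, -0.5]
grip_width: 0.0438
grip_force: 30.0
```

drive_tool(steps=[[[0,0,0],-0.2,-1],[[0,0,0],-0.4,-1],[[0,0,0],-0.6,-1],[[0,0,0],-0.8,-1],[[0,0,0],-1,-1]])

```text
t: 27.9
tool_pos: [0.4307, -0.0006, 0.2202]
ee_rot: [0.058, 0.998, 0.0, -0.001]
ft_force: [0.9, 0.0, -0.7]
grip_width: 0.0434
grip_force: 30.0
```

```bash
python3 ut.py
```

```text
27.9 [ 0.4307 -0.0006  0.2202] 173.3 [ 0.9  0.  -0.7] 0.04339557581327324
scene [245. 119.] 85 [0.416 0.03  0.295] [ 0.459 -0.061  0.31 ] dir [-0.06  1.    0.03]
scene [258. 150.] 329 [ 0.588 -0.029  0.235] [0.388 0.019 0.223] dir [ 0.99 -0.16 -0.01]
side [259. 157.] 177 [0.459 0.004 0.229] [ 0.578 -0.013  0.228] dir [-0.99  0.11  0.  ]
side [290. 166.] 135 [0.389 0.029 0.232] [ 0.436 -0.013  0.23 ] dir [-0.68  0.73 -0.08]
```

drive_tool(steps=[[[0,0,0],-0.1,-1],[[0,0,0],-0.24,-1],[[0,0,0.2],-0.24,-1],[[0,0,0.35],-0.24,-1],[[0,0,0.35],-0.24,-1]])

```text
t: 28.5
tool_pos: [0.4282, -0.0004, 0.1477]
ee_rot: [-0.001, 1.0, 0.0, -0.004]
ft_force: [-0.8, 0.4, -0.5]
grip_width: 0.0436
grip_force: 30.0
```

drive_tool(steps=[[[0,0,0.2],0,-1],[[0,0,0.4],0,-1],[[0,0,0.5],0,-1],[[0,0,0.5],0,-1],[[-0.1,0,0.5],0,-1]])

```text
t: 29.0
tool_pos: [0.4503, -0.0002, 0.0526]
ee_rot: [-0.002, 1.0, -0.0, -0.001]
ft_force: [-0.1, 0.0, -0.6]
grip_width: 0.0436
grip_force: 30.0
```

drive_tool(steps=[[[-0.1,0,0],0,-1],[[-0.2,0,0],0,-1],[[-0.3,0,0],0,-1],[[-0.34,0,0],0,-1],[[-0.34,0,0],0,-1]])

```text
t: 29.5
tool_pos: [0.5204, 0.0005, 0.0529]
ee_rot: [-0.002, 1.0, 0.0, 0.001]
ft_force: [0.1, 0.4, -0.2]
grip_width: 0.0438
grip_force: 30.0
```

```bash
python3 ut.py
```

```text
29.5 [5.204e-01 5.000e-04 5.290e-02] -179.7 [ 0.1  0.4 -0.2] 0.04382298763090487
scene [270. 198.] 360 [0.477 0.016 0.053] [ 0.552 -0.054  0.152] dir [-0.3   0.34 -0.89]
scene [294. 225.] 55 [ 0.644 -0.006  0.055] [ 0.676 -0.011  0.089] dir [-0.98 -0.19 -0.09]
side [231. 195.] 105 [0.554 0.088 0.127] [0.667 0.006 0.057] dir [-0.99  0.11  0.03]
side [266. 200.] 135 [0.474 0.024 0.065] [ 0.527 -0.023  0.061] dir [-0.7   0.71 -0.06]
```

drive_tool(steps=[[[0,0,-0.115],0,-1],[[-0.005,0,-0.285],0,-1],[[-0.025,0,-0.36],0,-1],[[-0.06,0,-0.445],0,-1],[[-0.06,0,-0.445],0,-1]])

```text
t: 30.1
tool_pos: [0.5315, 0.0006, 0.1426]
ee_rot: [-0.003, 1.0, -0.0, 0.001]
ft_force: [-0.9, -1.2, -0.7]
grip_width: 0.0438
grip_force: 30.0
```

drive_tool(steps=[[[-0.04,0,-0.07],0,-1],[[-0.095,0,-0.14],0,-1],[[-0.15,0,-0.2],0,-1],[[-0.22,0,-0.255],0,-1],[[-0.22,0,-0.255],0,-1]])

```text
t: 30.6
tool_pos: [0.5753, 0.0009, 0.1917]
ee_rot: [-0.003, 1.0, 0.0, 0.0]
ft_force: [-1.6, -0.4, -2.0]
grip_width: 0.0433
grip_force: 30.0
```

```bash
python3 ut.py
```

```text
30.6 [0.5753 0.0009 0.1917] -179.7 [-1.6 -0.4 -2. ] 0.043251148223267595
scene [276. 149.] 90 [0.563 0.029 0.265] [ 0.611 -0.056  0.275] dir [-0.17  0.99  0.01]
scene [279. 185.] 455 [ 0.612 -0.021  0.279] [ 0.636 -0.007  0.09 ] dir [-0.53  0.08  0.84]
scene [238. 229.] 25 [ 0.657 -0.195  0.101] [ 0.653 -0.136  0.102] dir [ 0.05 -1.    0.01]
side [247. 159.] 54 [ 0.541 -0.013  0.233] [0.561 0.02  0.197] dir [-0.32 -0.78  0.54]
side [232. 179.] 100 [0.651 0.004 0.069] [0.573 0.025 0.185] dir [ 0.55 -0.02 -0.83]
```

drive_tool(steps=[[[-0.08,0,-0.045],0,-1],[[-0.155,0,-0.075],0,-1],[[-0.24,0,-0.1],0,-1],[[-0.32,0,-0.11],0,-1],[[-0.35,0,-0.115],0,-1]])

```text
t: 31.2
tool_pos: [0.6443, 0.0013, 0.2133]
ee_rot: [-0.003, 1.0, -0.0, -0.001]
ft_force: [-4.3, -0.7, -1.1]
grip_width: 0.0434
grip_force: 30.0
```

```bash
python3 ut.py; python3 -c "
from h import *
s,p,a=pose()
go((.60,.0,.24,a),(.58,.02,.34,a),(.49,.30,.34,a-8.5))"
```

```text
31.2 [0.6443 0.0013 0.2133] -179.7 [-4.3 -0.7 -1.1] 0.0433694732165653
scene [291. 153.] 100 [ 0.68  -0.059  0.31 ] [0.659 0.038 0.306] dir [ 0.17 -0.99 -0.  ]
scene [285. 187.] 391 [0.637 0.016 0.266] [ 0.639 -0.006  0.096] dir [-0.07  0.11  0.99]
scene [238. 229.] 26 [ 0.66  -0.196  0.103] [ 0.649 -0.133  0.098] dir [ 0.08 -1.    0.04]
side [227. 158.] 257 [0.636 0.009 0.076] [0.624 0.002 0.264] dir [ 0.06  0.03 -1.  ]
t31.3 at [0.6441 0.0013 0.2133] -179.7 grip 0.0433
(0.6, 0.0, 0.24, np.float64(-179.6549146328701)) [0.22, -0.005, -0.133] -0.0
(0.58, 0.02, 0.34, np.float64(-179.6549146328701)) [0.099, 0.101, -0.5] -0.0
(0.49, 0.3, 0.34, np.float64(-188.1549146328701)) [0.221, 0.701, -0.0] 0.142
   .. [0.272, 0.683, -0.0] 0.142
```

Upright. Now to the near cell of the caddy.

drive_tool(steps=[[[0.1,0,-0.06],0,-1],[[0.22,0,-0.13],0,-1],[[0.25,0.03,-0.3],0,-1],[[0.3,0.07,-0.5],0,-1],[[0.32,0.1,-0.63],0,-1]])

```text
t: 31.8
tool_pos: [0.5801, 0.0216, 0.3435]
ee_rot: [-0.003, 1.0, -0.0, 0.002]
ft_force: [1.0, 0.4, 0.1]
grip_width: 0.0431
grip_force: 30.0
```

drive_tool(steps=[[[0.05,0.15,0],0,-1],[[0.1,0.3,0],0.05,-1],[[0.16,0.5,0],0.14,-1],[[0.22,0.7,0],0.14,-1],[[0.22,0.7,0],0.14,-1]])

```text
t: 32.3
tool_pos: [0.533, 0.1673, 0.3409]
ee_rot: [0.029, 1.0, 0.001, 0.001]
ft_force: [0.7, 0.0, -1.3]
grip_width: 0.0433
grip_force: 30.0
```

drive_tool(steps=[[[0.06,0.15,0],0,-1],[[0.12,0.3,0],0.05,-1],[[0.2,0.5,0],0.14,-1],[[0.27,0.68,0],0.14,-1],[[0.27,0.68,0],0.14,-1]])

```text
t: 32.8
tool_pos: [0.4878, 0.3053, 0.3404]
ee_rot: [0.066, 0.998, 0.001, -0.0]
ft_force: [-0.3, 0.9, -1.3]
grip_width: 0.0433
grip_force: 30.0
```

```bash
python3 ut.py; python3 - <<'E'
from h import *
C=cam("wrist");p,d=snapshot("wrist");cv2.imwrite("pics/w10.png",p[...,::-1])
m=cv2.inRange(cv2.cvtColor(p,cv2.COLOR_RGB2HSV),(5,110,40),(28,255,255))>0
uv,dd=uvd(m,d);P=cloud("wrist",uv,dd,C)
q=P[(P[:,2]>.17)&(P[:,2]<.36)&(np.hypot(P[:,0]-.49,P[:,1]-.3)<.06)]
for z in np.arange(.17,.36,.02):
    w=q[abs(q[:,2]-z)<.01]
    if len(w)>5:print(round(z,2),len(w),w.mean(0).round(4))
v,u=np.mgrid[0:384,0:512];P=cloud("wrist",np.c_[u.ravel(),v.ravel()],d.ravel(),C)
a=(abs(P[:,2]-.1)<.005)&(d.ravel()>0)&(P[:,1]>.3)
print(rect(P[a&(np.hypot(P[:,0]-.52,P[:,1]-.39)<.1)]))
go((.4718,.397,.34,171.5),(.4718,.397,.162,171.5))
E
```

```text
32.8 [0.4878 0.3053 0.3404] 172.4 [-0.3  0.9 -1.3] 0.04327942493151329
scene [345.  61.] 89 [0.514 0.246 0.426] [0.513 0.332 0.437] dir [-0.05 -1.   -0.05]
scene [351.  89.] 458 [0.491 0.306 0.194] [0.52  0.29  0.424] dir [ 0.03 -0.07 -1.  ]
scene [377. 145.] 261 [0.553 0.397 0.084] [0.577 0.387 0.209] dir [-0.01  0.   -1.  ]
side [214. 140.] 65 [0.473 0.36  0.438] [0.462 0.28  0.439] dir [ 0.14  0.99 -0.02]
side [217. 171.] 407 [0.477 0.29  0.391] [0.487 0.31  0.26 ] dir [-0.06 -0.04  1.  ]
side [168. 230.] 51 [0.57  0.376 0.2  ] [0.577 0.41  0.186] dir [-0.16 -0.88  0.44]
0.21 29 [0.4795 0.3015 0.2102]
0.23 47 [0.4779 0.3007 0.2297]
0.25 48 [0.4765 0.3018 0.2499]
0.27 70 [0.475  0.3018 0.2703]
0.29 79 [0.4736 0.3019 0.2908]
0.31 113 [0.4722 0.3024 0.3107]
0.33 354 [0.4728 0.302  0.3319]
0.35 1158 [0.4742 0.3023 0.3539]
(array([0.5224, 0.3913, 0.1586, 0.0566]), -8.5)
t33.0 at [0.4916 0.2991 0.3403] 171.9 grip 0.0434
(0.4718, 0.397, 0.34, 171.5) [0.167, 0.471, 0.001] 0.014
(0.4718, 0.397, 0.162, 171.5) [0.0, 0.0, 0.89] -0.0
```

```bash
python3 -c "
from h import *
go((.467,.397,.34,171.5),(.467,.397,.162,171.5))"
```

```text
t33.0 at [0.4916 0.2991 0.3403] 171.9 grip 0.0434
(0.467, 0.397, 0.34, 171.5) [0.191, 0.467, 0.001] 0.014
(0.467, 0.397, 0.162, 171.5) [0.0, 0.0, 0.89] -0.0
```

drive_tool(steps=[[[0.06,0.15,0],0.01,-1],[[0.12,0.3,0],0.01,-1],[[0.19,0.467,0],0.01,-1],[[0.19,0.467,0],0.01,-1],[[0.19,0.467,0],0.01,-1]])

```text
t: 33.45
tool_pos: [0.4675, 0.397, 0.3402]
ee_rot: [0.073, 0.997, -0.0, 0.0]
ft_force: [0.7, -0.8, -0.5]
grip_width: 0.0433
grip_force: 30.0
```

drive_tool(steps=[[[0,0,0.1],0,-1],[[0,0,0.2],0,-1],[[0,0,0.3],0,-1],[[0,0,0.4],0,-1],[[0,0,0.45],0,-1]])

```text
t: 33.95
tool_pos: [0.4681, 0.3949, 0.2488]
ee_rot: [0.075, 0.997, -0.001, -0.0]
ft_force: [0.2, -0.4, -1.3]
grip_width: 0.0434
grip_force: 30.0
```

```bash
python3 ut.py; python3 -c "
from h import *
go((.467,.397,.162,171.5))
im,_=snapshot('side');jm,_=snapshot('scene')
c=lambda i,x,y:cv2.resize(i[y:y+160,x:x+120],(390,520),interpolation=cv2.INTER_CUBIC)
cv2.imwrite('pics/s11.png',np.hstack([c(im,140,150),c(jm,310,60)])[...,::-1])"
```

```text
33.95 [0.4681 0.3949 0.2488] 171.4 [ 0.2 -0.4 -1.3] 0.04343820351607126
scene [361.  81.] 65 [0.486 0.339 0.353] [0.464 0.423 0.329] dir [-0.12 -0.99  0.01]
scene [358. 116.] 383 [0.465 0.391 0.099] [0.502 0.364 0.326] dir [ 0.06 -0.07 -1.  ]
scene [377. 145.] 265 [0.532 0.418 0.079] [0.584 0.38  0.208] dir [-0.04  0.03 -1.  ]
side [205. 218.] 173 [0.456 0.419 0.241] [0.454 0.377 0.297] dir [ 0.11  0.66 -0.74]
side [168. 230.] 74 [0.572 0.413 0.186] [0.568 0.378 0.202] dir [ 0.2   0.89 -0.41]
t34.0 at [0.4676 0.3957 0.2494] 171.5 grip 0.0436
(0.467, 0.397, 0.162, 171.5) [0.004, 0.006, 0.437] -0.0
```

View pics/s11.png

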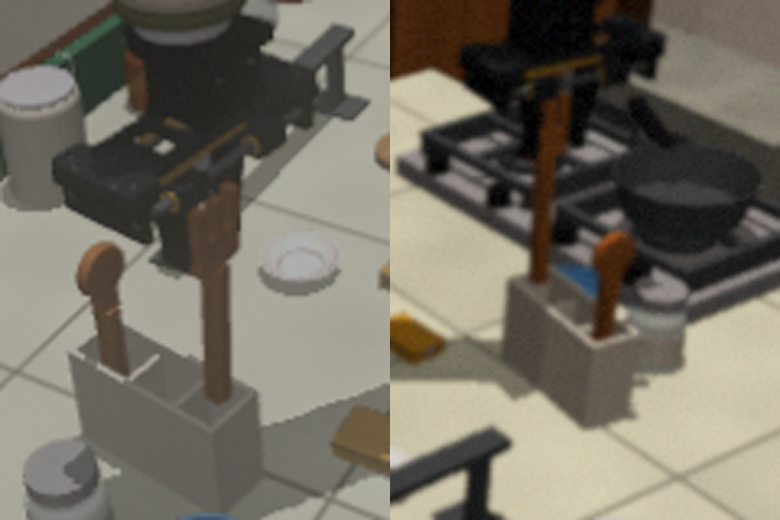

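The fork tail is in the near cell and the spoon is standing. I'll lower and release.

drive_tool(steps=[[[0,0,0.1],0,-1],[[0,0,0.2],0,-1],[[0,0,0.3],0,-1],[[0,0,0.4],0,-1],[[0,0,0.44],0,-1]])

```text
t: 34.65
tool_pos: [0.467, 0.3973, 0.1618]
ee_rot: [0.073, 0.997, -0.0, -0.0]
ft_force: [-1.0, -0.2, -0.6]
grip_width: 0.0432
grip_force: 30.0
```

drive_tool(steps=[[[0,0,0],0,-1],[[0,0,0],0,0.7],[[0,0,0],0,0.7],[[0,0,0],0,0.7],[[0,0,0],0,0.7]])

```text
t: 35.15
tool_pos: [0.4671, 0.3979, 0.1631]
ee_rot: [0.073, 0.997, 0.0, 0.0]
ft_force: [-0.6, -0.4, 0.1]
grip_width: 0.0672
grip_force: 0.0
```

drive_tool(steps=[[[0,0,0],0,0.7],[[0,0,-0.15],0,0.7],[[0,0,-0.3],0,0.7],[[0,0,-0.55],0,0.7],[[0,0,-0.8],0,0.7]])

```text
t: 35.65
tool_pos: [0.4665, 0.3973, 0.324]
ee_rot: [0.073, 0.997, -0.0, -0.0]
ft_force: [0.8, 1.3, 0.1]
grip_width: 0.0741
grip_force: 0.0
```

```bash
python3 ut.py; python3 -c "
from h import *
go((.40,.22,.34,90),(.42,.03,.34,80))"
```

```text
35.65 [0.4665 0.3973 0.324 ] 171.6 [0.8 1.3 0.1] 0.07413034959275584
scene [334.  49.] 26 [0.471 0.359 0.327] [0.423 0.313 0.44 ] dir [ 0.55  0.34 -0.76]
scene [363.  58.] 65 [0.45  0.446 0.401] [0.498 0.319 0.429] dir [-0.07  0.99 -0.11]
scene [363. 134.] 289 [0.511 0.397 0.207] [0.451 0.418 0.08 ] dir [0.16 0.03 0.99]
scene [377. 145.] 263 [0.529 0.421 0.076] [0.576 0.392 0.208] dir [-0.03  0.02 -1.  ]
side [195. 165.] 47 [0.472 0.357 0.403] [0.451 0.458 0.432] dir [ 0.02 -0.99 -0.12]
side [168. 230.] 53 [0.568 0.378 0.202] [0.576 0.412 0.187] dir [-0.18 -0.87  0.46]
side [190. 259.] 216 [0.476 0.401 0.08 ] [0.52  0.431 0.179] dir [-0.41 -0.1  -0.91]
t35.8 at [0.4679 0.3997 0.3301] 171.6 grip 0.0742
(0.4, 0.22, 0.34, 90) [0.068, -0.313, -0.016] 0.907
   .. [-0.082, -0.309, -0.016] 0.907
   .. [-0.215, -0.238, -0.016] 0.907
(0.42, 0.03, 0.34, 80) [-0.95, 0.1, -0.0] 0.333
```

The fork stands too, with its tip at z≈0.207. Now the tins, starting with D at (0.366, 0.304).

```bash
python3 -c "
from h import *
go((.3662,.3039,.20,182),(.3662,.3039,.06,182),(.3662,.3039,.007,182))"
```

```text
t35.8 at [0.4679 0.3997 0.3301] 171.6 grip 0.0742
(0.3662, 0.3039, 0.2, 182) [0.433, -0.548, 0.651] -0.346
(0.3662, 0.3039, 0.06, 182) [-0.0, 0.0, 0.7] 0.0
(0.3662, 0.3039, 0.007, 182) [-0.0, 0.0, 0.265] 0.0
```

drive_tool(steps=[[[0.15,-0.18,0],-0.1,1],[[0.3,-0.36,0],-0.25,1],[[0.433,-0.548,0],-0.35,1],[[0.433,-0.548,0.3],-0.35,1],[[0.433,-0.548,0.65],-0.35,1]])

```text
t: 36.25
tool_pos: [0.3659, 0.3015, 0.2236]
ee_rot: [-0.018, 1.0, 0.001, 0.004]
ft_force: [1.8, 0.5, -0.2]
grip_width: 0.0865
grip_force: 0.0
```

drive_tool(steps=[[[0,0,0],0,1],[[0,0,0.2],0,1],[[0,0,0.4],0,1],[[0,0,0.6],0,1],[[0,0,0.7],0,1]])

```text
t: 36.75
tool_pos: [0.3653, 0.3021, 0.0817]
ee_rot: [-0.019, 1.0, -0.0, -0.001]
ft_force: [1.0, -0.3, -0.1]
grip_width: 0.087
grip_force: 0.0
```

```bash
python3 look.py w12; python3 -c "
from h import *
go((.3662,.3039,.007,182))"
```

```text
t36.8 [0.3653 0.3021 0.0817] -177.9 q7 0.7 cam [0.288 0.299 0.245]
[258. 201.] 4461 box [231 160  57  84] z [0.02  0.022 0.023] [0.3653 0.3057 0.0743 0.0478] 0.8
[ 28. 223.] 728 box [  0 214  65  22] z [0.006 0.018 0.023] [0.3711 0.1497 0.1645 0.024 ] -67.2
[102. 266.] 571 box [ 92 243  26  47] z [0.162 0.17  0.174] [0.337  0.2531 0.0146 0.0031] 5.0
[406. 266.] 587 box [391 243  26  47] z [0.162 0.17  0.173] [0.3334 0.3486 0.0151 0.0025] 4.5
[380. 309.] 3542 box [232 299 279  18] z [0.177 0.18  0.183] [0.3399 0.3359 0.0817 0.0029] -87.7
t36.8 at [0.3645 0.3014 0.0799] -177.9 grip 0.0869
(0.3662, 0.3039, 0.007, 182) [-0.001, 0.001, 0.028] -0.923
   .. [-0.001, 0.001, 0.028] -0.923
   .. [-0.001, -0.0, 0.028] -0.923
   .. [-0.001, -0.001, 0.028] -0.923
   .. [-0.001, -0.001, 0.028] -0.923
   .. [-0.0, -0.001, 0.028] -0.923
   .. [0.0, -0.001, 0.028] -0.923
   .. [0.001, -0.001, 0.028] -0.923
   .. [0.001, -0.0, 0.028] -0.923
   .. [0.001, 0.0, 0.028] -0.923
   .. [0.001, 0.001, 0.028] -0.923
   .. [0.0, 0.001, 0.028] -0.923
   .. [-0.0, 0.001, 0.028] -0.923
```

drive_tool(steps=[[[-0.005,0.02,0.1],0.03,1],[[-0.005,0.02,0.2],0.03,1],[[-0.005,0.02,0.3],0.03,1],[[-0.005,0.02,0.365],0.03,1],[[-0.005,0.02,0.365],0.03,1]])

```text
t: 37.3
tool_pos: [0.3664, 0.3062, 0.0096]
ee_rot: [-0.011, 1.0, -0.0, -0.0]
ft_force: [-0.6, -0.1, -0.5]
grip_width: 0.0874
grip_force: 0.0
```

drive_tool(steps=[[[0,0,0],0,-1],[[0,0,0],0,-1],[[0,0,0],0,-1],[[0,0,0],0,-1],[[0,0,0],0,-1]])

```text
t: 37.8
tool_pos: [0.3663, 0.306, 0.0099]
ee_rot: [-0.011, 1.0, 0.0, 0.0]
ft_force: [-0.6, -0.0, -0.0]
grip_width: 0.0548
grip_force: 0.0
```

drive_tool(steps=[[[0,0,0],0,-1],[[0,0,-0.2],0,-1],[[0,0,-0.4],0,-1],[[0,0,-0.6],0,-1],[[0,0,-0.85],0,-1]])

```text
t: 38.3
tool_pos: [0.3651, 0.3052, 0.1802]
ee_rot: [-0.011, 1.0, -0.001, -0.001]
ft_force: [1.5, 0.4, -1.2]
grip_width: 0.0477
grip_force: 30.0
```

```bash
python3 look.py w13|head -4; python3 -c "
from h import *
import h
go()
# unwrap helper
s=open('h.py').read()
s=s.replace('return s,np.array(s[\"tool_pos\"]),np.degrees(np.arctan2(x[1],x[0]))','return s,np.array(s[\"tool_pos\"]),(np.degrees(np.arctan2(x[1],x[0]))+120)%360-120')
open('h.py','w').write(s)
"; python3 -c "
from h import *
go((.58,.12,.22,91.3))"
```

```text
t38.3 [0.3651 0.3052 0.1802] -178.7 q7 0.76 cam [0.287 0.304 0.343]
[254. 216.] 5896 box [214 178  81  76] z [0.187 0.193 0.194] [0.3495 0.3048 0.0479 0.0446] -88.9
[ 88. 213.] 1832 box [ 69 190  44  55] z [0.01  0.022 0.024] [0.386  0.1565 0.2217 0.0605] -65.8
[164. 267.] 396 box [158 243  16  47] z [0.261 0.269 0.272] [0.3357 0.2766 0.0144 0.0018] 1.2
t38.4 at [0.3678 0.3083 0.1886] -178.7 grip 0.0476
t38.4 at [0.3678 0.3083 0.1886] 181.3 grip 0.0476
(0.58, 0.12, 0.22, 91.3) [-0.26, -0.241, -0.039] 0.75
   .. [-0.332, -0.123, -0.039] 0.75
   .. [-0.354, 0.013, -0.039] 0.75
   .. [-0.322, 0.148, -0.039] 0.75
```

drive_tool(steps=[[[-0.06,-0.06,-0.04],0.2,-1],[[-0.12,-0.12,-0.04],0.4,-1],[[-0.19,-0.18,-0.04],0.6,-1],[[-0.26,-0.24,-0.04],0.75,-1],[[-0.26,-0.24,-0.04],0.75,-1]])

```text
t: 38.85
tool_pos: [0.4206, 0.257, 0.187]
ee_rot: [0.187, 0.982, -0.0, -0.0]
ft_force: [0.6, -0.1, -1.2]
grip_width: 0.0479
grip_force: 30.0
```

drive_tool(steps=[[[-0.08,-0.03,-0.04],0.2,-1],[[-0.16,-0.06,-0.04],0.4,-1],[[-0.24,-0.09,-0.04],0.6,-1],[[-0.33,-0.12,-0.04],0.75,-1],[[-0.33,-0.12,-0.04],0.75,-1]])

```text
t: 39.35
tool_pos: [0.473, 0.2112, 0.195]
ee_rot: [0.374, 0.927, -0.0, -0.0]
ft_force: [-0.3, 1.1, -2.3]
grip_width: 0.0478
grip_force: 30.0
```

drive_tool(steps=[[[-0.09,0,-0.04],0.2,-1],[[-0.18,0,-0.04],0.4,-1],[[-0.27,0.01,-0.04],0.6,-1],[[-0.35,0.01,-0.04],0.75,-1],[[-0.35,0.01,-0.04],0.75,-1]])

```text
t: 39.85
tool_pos: [0.5243, 0.165, 0.203]
ee_rot: [0.547, 0.837, -0.0, -0.0]
ft_force: [0.2, -0.6, -0.2]
grip_width: 0.0475
grip_force: 30.0
```

drive_tool(steps=[[[-0.08,0.03,-0.04],0.2,-1],[[-0.16,0.07,-0.04],0.4,-1],[[-0.24,0.11,-0.04],0.6,-1],[[-0.32,0.15,-0.04],0.75,-1],[[-0.32,0.15,-0.04],0.75,-1]])

```text
t: 40.35
tool_pos: [0.5774, 0.1188, 0.2111]
ee_rot: [0.699, 0.715, -0.0, -0.0]
ft_force: [-0.3, 0.0, -1.8]
grip_width: 0.0476
grip_force: 30.0
```

```bash
cat > ledge.py <<'E'
from h import *
def ledge():
    C=cam("wrist");p,d=snapshot("wrist")
    v,u=np.mgrid[0:384,0:512];P=cloud("wrist",np.c_[u.ravel(),v.ravel()],d.ravel(),C)
    a=(abs(P[:,2]-.1)<.005)&(d.ravel()>0)&(P[:,0]>.62)&(P[:,0]<.71)&(abs(P[:,1])<.21)
    q=P[a];print("n",len(q),"z",q[:,2].mean().round(4),*rect(q),"y",q[:,1].min().round(3),q[:,1].max().round(3))
    for y in np.arange(-.19,.2,.03):
        w=q[abs(q[:,1]-y)<.015]
        if len(w)>40:print(round(y,2),len(w),"x",np.percentile(w[:,0],[2,98]).round(4),(np.percentile(w[:,0],[2,98]).mean()).round(4))
ledge()
E
python3 ledge.py;python3 -c "
from h import *
go((.660,.121,.22,91.3),(.660,.121,.125,91.3),(.660,.121,.111,91.3))"
```

```text
n 3405 z 0.1003 [0.6608 0.0794 0.2074 0.0308] -88.5 y -0.025 0.183
0.05 175 x [0.6468 0.6656] 0.6562
0.08 668 x [0.6457 0.6744] 0.6601
0.11 788 x [0.645  0.6738] 0.6594
0.14 868 x [0.6443 0.6731] 0.6587
0.17 896 x [0.6436 0.6724] 0.658
t40.4 at [0.5765 0.1201 0.2112] 91.4 grip 0.0476
(0.66, 0.121, 0.22, 91.3) [-0.006, 0.417, -0.044] 0.005
(0.66, 0.121, 0.125, 91.3) [0.0, 0.0, 0.475] -0.0
(0.66, 0.121, 0.111, 91.3) [0.0, 0.0, 0.07] -0.0
```

drive_tool(steps=[[[0,0.12,0],0,-1],[[0,0.25,0],0,-1],[[0,0.35,0],0,-1],[[0,0.41,0],0,-1],[[0,0.41,0],0,-1]])

```text
t: 40.9
tool_pos: [0.6588, 0.123, 0.2109]
ee_rot: [0.698, 0.716, 0.0, -0.001]
ft_force: [-0.6, -0.5, -0.3]
grip_width: 0.0478
grip_force: 30.0
```

drive_tool(steps=[[[0,0,0.12],0,-1],[[0,0,0.25],0,-1],[[0,0,0.37],0,-1],[[0,0,0.44],0,-1],[[0,0,0.44],0,-1]])

```text
t: 41.4
tool_pos: [0.6571, 0.1216, 0.1218]
ee_rot: [0.699, 0.715, -0.001, -0.001]
ft_force: [-0.6, -0.0, -1.4]
grip_width: 0.0475
grip_force: 30.0
```

```bash
cat > tin.py <<'E'
from h import *
def tins():
    for n in("wrist","scene","side"):
        C=cam(n);p,d=snapshot(n)
        for m,st,c in comps(p,(5,110,60),(28,255,255),40):
            uv,dd=uvd(m,d);P=cloud(n,uv,dd,C);P=P[(P[:,0]>.6)&(P[:,0]<.72)&(abs(P[:,1])<.22)&(P[:,2]<.2)&(P[:,2]>.09)]
            if len(P)<30:continue
            zt=np.percentile(P[:,2],80);t=P[P[:,2]>zt-.007]
            print(n,c.round(),len(t),"ztop",zt.round(4),*rect(t))
go();tins()
E
python3 tin.py; python3 -c "
from h import *
go((.659,.121,.111,91.3))"
```

```text
t41.4 at [0.6571 0.1216 0.1218] 91.4 grip 0.0475
wrist [254. 216.] 5509 ztop 0.1349 [0.6563 0.1365 0.0479 0.0446] 1.1
wrist [254. 285.] 990 ztop 0.135 [0.6573 0.0912 0.047  0.0122] 0.2
scene [324. 193.] 177 ztop 0.1385 [0.6592 0.1138 0.0649 0.0495] 87.3
side [200. 191.] 131 ztop 0.1388 [0.6575 0.1271 0.0675 0.043 ] -85.0
t41.5 at [0.6595 0.1217 0.1252] 91.3 grip 0.0476
(0.659, 0.121, 0.111, 91.3) [-0.003, -0.002, 0.071] -0.001
```

drive_tool(steps=[[[0,0,0.02],0,-1],[[0,0,0.045],0,-1],[[0,0,0.068],0,-1],[[0,0,0.068],0,-1],[[0,0,0.068],0,-1]])

```text
t: 42.05
tool_pos: [0.659, 0.121, 0.1097]
ee_rot: [0.699, 0.715, -0.0, -0.0]
ft_force: [0.7, -0.3, -0.7]
grip_width: 0.0479
grip_force: 30.0
```

drive_tool(steps=[[[0,0,0],0,-0.05],[[0,0,0],0,0.1],[[0,0,0],0,0.3],[[0,0,0],0,0.6],[[0,0,0],0,0.8]])

```text
t: 42.55
tool_pos: [0.6591, 0.1211, 0.1101]
ee_rot: [0.699, 0.715, 0.0, 0.0]
ft_force: [0.0, -0.0, -0.7]
grip_width: 0.0642
grip_force: 0.0
```

drive_tool(steps=[[[0,0,0],0,1],[[0,0,-0.1],0,1],[[0,0,-0.2],0,1],[[0,0,-0.4],0,1],[[0,0,-0.5],0,1]])

```text
t: 43.05
tool_pos: [0.6599, 0.1214, 0.2134]
ee_rot: [0.699, 0.715, 0.001, 0.001]
ft_force: [0.6, -0.4, -0.4]
grip_width: 0.0866
grip_force: 0.0
```

```bash
python3 tin.py; python3 -c "
from h import *
go((.4278,.0909,.21,171),(.4278,.0909,.08,171))"
```

```text
t43.0 at [0.6599 0.1214 0.2134] 91.2 grip 0.0866
wrist [253. 190.] 3462 ztop 0.123 [0.6584 0.1215 0.073  0.0472] -88.6
scene [328. 196.] 248 ztop 0.1248 [0.661  0.1184 0.0729 0.0498] -84.1
side [202. 194.] 160 ztop 0.1243 [0.6549 0.1237 0.0698 0.0429] -86.6
t43.2 at [0.6598 0.1213 0.2116] 91.2 grip 0.087
(0.4278, 0.0909, 0.21, 171) [-0.042, -0.388, 0.003] -0.886
   .. [0.136, -0.366, 0.003] -0.886
   .. [0.285, -0.266, 0.003] -0.886
(0.4278, 0.0909, 0.08, 171) [0.0, 0.0, 0.65] 0.0
```

Tin D is on the ledge at (0.6584, 0.1215), top at 0.123. Next is tin C.

drive_tool(steps=[[[-0.01,-0.1,0],-0.2,1],[[-0.02,-0.2,0],-0.4,1],[[-0.03,-0.3,0],-0.65,1],[[-0.04,-0.39,0],-0.89,1],[[-0.04,-0.39,0],-0.89,1]])

```text
t: 43.7
tool_pos: [0.5793, 0.1111, 0.209]
ee_rot: [0.514, 0.858, -0.001, -0.001]
ft_force: [0.9, 0.5, 0.7]
grip_width: 0.087
grip_force: 0.0
```

drive_tool(steps=[[[0.03,-0.09,0],-0.2,1],[[0.07,-0.18,0],-0.4,1],[[0.1,-0.27,0],-0.65,1],[[0.136,-0.366,0],-0.89,1],[[0.136,-0.366,0],-0.89,1]])

```text
t: 44.2
tool_pos: [0.5023, 0.1008, 0.2093]
ee_rot: [0.303, 0.953, -0.001, -0.0]
ft_force: [0.5, -0.3, 0.3]
grip_width: 0.0871
grip_force: 0.0
```

drive_tool(steps=[[[0.07,-0.07,0],-0.2,1],[[0.14,-0.14,0],-0.4,1],[[0.21,-0.2,0],-0.65,1],[[0.285,-0.266,0],-0.89,1],[[0.285,-0.266,0],-0.89,1]])

```text
t: 44.7
tool_pos: [0.4257, 0.0905, 0.2097]
ee_rot: [0.076, 0.997, -0.0, -0.0]
ft_force: [0.3, -0.8, -1.4]
grip_width: 0.0871
grip_force: 0.0
```

drive_tool(steps=[[[0,0,0.2],0,1],[[0,0,0.4],0,1],[[0,0,0.6],0,1],[[0,0,0.65],0,1],[[0,0,0.65],0,1]])

```text
t: 45.2
tool_pos: [0.4262, 0.0909, 0.079]
ee_rot: [0.077, 0.997, 0.0, -0.002]
ft_force: [0.3, 0.1, -0.5]
grip_width: 0.0869
grip_force: 0.0
```

```bash
python3 look.py w14|head -4; python3 -c "
from h import *
go((.4278,.0909,.009,171))"
```

```text
t45.2 [0.4262 0.0909 0.079 ] 171.2 q7 1.05 cam [0.35  0.103 0.242]
[257. 203.] 4539 box [229 162  57  84] z [0.02  0.022 0.023] [0.4266 0.0928 0.073  0.0474] -9.1
[ 43. 214.] 1943 box [ 10 197  69  34] z [0.007 0.022 0.024] [ 0.4011 -0.0455  0.1564  0.0368] -83.4
[102. 266.] 564 box [ 92 243  26  47] z [0.16  0.168 0.171] [0.3894 0.048  0.0144 0.0024] -7.8
t45.2 at [0.4273 0.0911 0.0805] 171.2 grip 0.0868
(0.4278, 0.0909, 0.009, 171) [-0.003, -0.001, 0.358] 0.007
```

drive_tool(steps=[[[0,0.005,0.1],0,1],[[0,0.005,0.2],0,1],[[0,0.005,0.3],0,1],[[0,0.005,0.355],0,1],[[0,0.005,0.355],0,-1]])

```text
t: 45.75
tool_pos: [0.4271, 0.0917, 0.0092]
ee_rot: [0.076, 0.997, -0.0, -0.0]
ft_force: [-0.4, 1.1, 0.1]
grip_width: 0.0841
grip_force: 0.0
```

drive_tool(steps=[[[0,0,0],0,-1],[[0,0,0],0,-1],[[0,0,0],0,-1],[[0,0,0],0,-1],[[0,0,0],0,-1]])

```text
t: 46.25
tool_pos: [0.427, 0.0918, 0.0093]
ee_rot: [0.076, 0.997, 0.0, 0.0]
ft_force: [-0.2, -1.1, 3.3]
grip_width: 0.0476
grip_force: 30.0
```

drive_tool(steps=[[[0,0,0],0,-1],[[0,0,-0.2],0,-1],[[0,0,-0.4],0,-1],[[0,0,-0.6],0,-1],[[0,0,-0.9],0,-1]])

```text
t: 46.75
tool_pos: [0.4255, 0.0915, 0.1796]
ee_rot: [0.075, 0.997, -0.0, -0.001]
ft_force: [2.2, -0.1, -1.9]
grip_width: 0.0478
grip_force: 30.0
```

```bash
python3 look.py w15|head -2; python3 -c "
from h import *
go((.661,.036,.21,91.3))"
```

```text
t46.8 [0.4255 0.0915 0.1796] 171.3 q7 1.13 cam [0.349 0.103 0.342]
[103. 202.] 2371 box [ 81 173  45  58] z [0.012 0.022 0.024] [ 0.4242 -0.0408  0.1894  0.0778] -85.8
t46.8 at [0.4293 0.0928 0.188 ] 171.4 grip 0.048
(0.661, 0.036, 0.21, 91.3) [-0.396, -0.036, -0.037] 0.89
   .. [-0.37, 0.146, -0.037] 0.89
   .. [-0.265, 0.297, -0.037] 0.89
```

drive_tool(steps=[[[-0.1,-0.01,-0.04],0.2,-1],[[-0.2,-0.02,-0.04],0.4,-1],[[-0.3,-0.03,-0.04],0.65,-1],[[-0.4,-0.04,-0.04],0.89,-1],[[-0.4,-0.04,-0.04],0.89,-1]])

```text
t: 47.3
tool_pos: [0.5059, 0.0707, 0.1863]
ee_rot: [0.306, 0.952, 0.0, -0.0]
ft_force: [-0.1, -0.1, -1.9]
grip_width: 0.0476
grip_force: 30.0
```

drive_tool(steps=[[[-0.09,0.03,-0.04],0.2,-1],[[-0.18,0.07,-0.04],0.4,-1],[[-0.27,0.11,-0.04],0.65,-1],[[-0.37,0.146,-0.04],0.89,-1],[[-0.37,0.146,-0.04],0.89,-1]])

```text
t: 47.8
tool_pos: [0.5827, 0.0519, 0.1942]
ee_rot: [0.517, 0.856, -0.0, -0.0]
ft_force: [-0.4, -0.4, -1.0]
grip_width: 0.0478
grip_force: 30.0
```

drive_tool(steps=[[[-0.06,0.07,-0.04],0.2,-1],[[-0.13,0.14,-0.04],0.4,-1],[[-0.2,0.22,-0.04],0.65,-1],[[-0.265,0.297,-0.04],0.89,-1],[[-0.265,0.297,-0.04],0.89,-1]])

```text
t: 48.3
tool_pos: [0.6596, 0.0334, 0.2022]
ee_rot: [0.7, 0.714, -0.0, -0.0]
ft_force: [-1.3, -0.0, 0.2]
grip_width: 0.0478
grip_force: 30.0
```

```bash
python3 ledge.py; python3 -c "
from h import *
go((.661,.036,.124,91.3),(.661,.036,.1105,91.3))"
```

```text
n 2226 z 0.1004 [0.6617 0.0394 0.2859 0.03  ] -88.6 y -0.103 0.182
-0.1 187 x [0.6521 0.68  ] 0.6661
0.05 631 x [0.6464 0.6759] 0.6612
0.08 501 x [0.6463 0.6753] 0.6608
0.17 907 x [0.6445 0.6731] 0.6588
t48.4 at [0.6586 0.0341 0.2023] 91.4 grip 0.0476
(0.661, 0.036, 0.124, 91.3) [0.009, 0.012, 0.392] 0.005
(0.661, 0.036, 0.1105, 91.3) [0.0, 0.0, 0.067] -0.0
```

drive_tool(steps=[[[0.009,0.014,0.1],0,-1],[[0.009,0.014,0.2],0,-1],[[0.009,0.014,0.3],0,-1],[[0.009,0.014,0.39],0,-1],[[0.009,0.014,0.39],0,-1]])

```text
t: 48.85
tool_pos: [0.6592, 0.036, 0.1225]
ee_rot: [0.698, 0.716, -0.002, -0.002]
ft_force: [-0.4, 0.1, -1.3]
grip_width: 0.0473
grip_force: 30.0
```

drive_tool(steps=[[[0,0,0.01],0,-1],[[0,0,0.03],0,-1],[[0,0,0.05],0,-1],[[0,0,0.066],0,-1],[[0,0,0.066],0,-1]])

```text
t: 49.35
tool_pos: [0.6616, 0.0355, 0.1114]
ee_rot: [0.699, 0.715, -0.0, -0.0]
ft_force: [-0.3, -0.5, -0.3]
grip_width: 0.0477
grip_force: 30.0
```

```bash
python3 tin.py
```

```text
t49.4 at [0.6616 0.0355 0.1114] 91.2 grip 0.0477
wrist [252.  89.] 12766 ztop 0.1229 [0.6584 0.1205 0.0741 0.0479] -88.8
wrist [254. 217.] 5432 ztop 0.1248 [0.661  0.0499 0.0477 0.0432] 0.8
wrist [164. 266.] 161 ztop 0.1989 [0.6324 0.0645 0.0145 0.0018] -89.3
wrist [344. 266.] 161 ztop 0.199 [0.6885 0.0655 0.0146 0.0017] -88.0
wrist [254. 286.] 1211 ztop 0.125 [0.6607 0.0298 0.0649 0.047 ] -87.7
scene [333. 199.] 60 ztop 0.1202 [0.6813 0.1269 0.0685 0.0199] -72.8
scene [300. 207.] 184 ztop 0.1274 [0.6652 0.0254 0.0583 0.0485] -86.6
side [207. 189.] 282 ztop 0.1257 [0.6581 0.0831 0.1535 0.0434] -87.2
```

drive_tool(steps=[[[0,0,0.008],0,-1],[[0,0,0.008],0,-0.05],[[0,0,0.008],0,0.2],[[0,0,0.008],0,0.5],[[0,0,0.008],0,0.8]])

```text
t: 50.0
tool_pos: [0.662, 0.0356, 0.1103]
ee_rot: [0.7, 0.715, 0.0, 0.0]
ft_force: [-0.8, 0.4, 0.0]
grip_width: 0.0611
grip_force: 0.0
```

drive_tool(steps=[[[0,0,0],0,1],[[0,0,0],0,1],[[0,0,-0.15],0,1],[[0,0,-0.35],0,1],[[0,0,-0.5],0,1]])

```text
t: 50.5
tool_pos: [0.6621, 0.0357, 0.2125]
ee_rot: [0.699, 0.715, 0.001, 0.0]
ft_force: [0.4, 0.5, 0.6]
grip_width: 0.0866
grip_force: 0.0
```

```bash
python3 tin.py|grep -v scene; python3 -c "
from h import *
go((.4315,-.1036,.21,165.4),(.4315,-.1036,.08,165.4))"
```

```text
t50.5 at [0.6621 0.0357 0.2125] 91.2 grip 0.0866
wrist [252.  99.] 4542 ztop 0.1229 [0.6582 0.1204 0.074  0.0477] -88.7
wrist [253. 191.] 3460 ztop 0.123 [0.6614 0.0346 0.0736 0.0471] -88.9
side [216. 181.] 137 ztop 0.1241 [0.6575 0.0384 0.0737 0.0411] -85.7
side [202. 194.] 176 ztop 0.1242 [0.6545 0.1238 0.0773 0.0409] 89.4
t50.6 at [0.663  0.0358 0.2127] 91.2 grip 0.087
(0.4315, -0.1036, 0.21, 165.4) [-0.224, -0.391, 0.005] -0.824
   .. [-0.04, -0.449, 0.005] -0.824
   .. [0.151, -0.424, 0.005] -0.824
(0.4315, -0.1036, 0.08, 165.4) [0.0, 0.0, 0.65] -0.0
```

Both tins are on the ledge at the right spots. Next is tin B.

drive_tool(steps=[[[-0.05,-0.1,0],-0.2,1],[[-0.11,-0.2,0],-0.4,1],[[-0.17,-0.3,0],-0.6,1],[[-0.224,-0.39,0],-0.82,1],[[-0.224,-0.39,0],-0.82,1]])

```text
t: 51.15
tool_pos: [0.583, -0.0131, 0.2093]
ee_rot: [0.531, 0.847, -0.001, -0.0]
ft_force: [-0.1, 0.3, 0.7]
grip_width: 0.0871
grip_force: 0.0
```

drive_tool(steps=[[[-0.01,-0.11,0],-0.2,1],[[-0.02,-0.22,0],-0.4,1],[[-0.03,-0.33,0],-0.6,1],[[-0.04,-0.45,0],-0.82,1],[[-0.04,-0.45,0],-0.82,1]])

```text
t: 51.65
tool_pos: [0.5058, -0.059, 0.2095]
ee_rot: [0.339, 0.941, -0.001, -0.001]
ft_force: [0.9, -0.1, 0.3]
grip_width: 0.0869
grip_force: 0.0
```

drive_tool(steps=[[[0.04,-0.1,0],-0.2,1],[[0.08,-0.21,0],-0.4,1],[[0.12,-0.32,0],-0.6,1],[[0.15,-0.424,0],-0.82,1],[[0.15,-0.424,0],-0.82,1]])

```text
t: 52.15
tool_pos: [0.4292, -0.1047, 0.2098]
ee_rot: [0.131, 0.991, -0.0, -0.0]
ft_force: [-0.1, 0.3, -0.1]
grip_width: 0.087
grip_force: 0.0
```

drive_tool(steps=[[[0,0,0.2],0,1],[[0,0,0.4],0,1],[[0,0,0.6],0,1],[[0,0,0.65],0,1],[[0,0,0.65],0,1]])

```text
t: 52.65
tool_pos: [0.43, -0.1026, 0.0792]
ee_rot: [0.131, 0.991, 0.001, -0.001]
ft_force: [0.0, 0.0, 0.6]
grip_width: 0.0867
grip_force: 0.0
```

```bash
python3 look.py w16|head -4; python3 -c "
from h import *
go((.4315,-.1036,.009,165.4))"
```

```text
t52.6 [ 0.43   -0.1026  0.0792] 165.0 q7 1.4 cam [ 0.355 -0.083  0.242]
[ 18. 189.] 3079 box [  0 143  46  86] z [0.019 0.022 0.024] [ 0.3812 -0.2496  0.1305  0.0758] 67.3
[ 42. 181.] 748 box [ 29 143  26  80] z [0.005 0.01  0.015] [ 0.3654 -0.2791  0.0711  0.0046] -12.3
[253. 203.] 4539 box [225 162  57  84] z [0.02  0.022 0.023] [ 0.4312 -0.1037  0.0752  0.0475] -14.3
t52.7 at [ 0.431  -0.103   0.0808] 165.0 grip 0.0869
(0.4315, -0.1036, 0.009, 165.4) [-0.003, -0.002, 0.359] -0.014
```

drive_tool(steps=[[[0,0,0.1],-0.01,1],[[0,0,0.2],-0.01,1],[[0,0,0.3],-0.01,1],[[0,0,0.357],-0.01,1],[[0,0,0.357],-0.01,-1]])

```text
t: 53.2
tool_pos: [0.4306, -0.1035, 0.009]
ee_rot: [0.128, 0.992, 0.0, -0.0]
ft_force: [0.6, -0.8, 0.2]
grip_width: 0.0839
grip_force: 0.0
```

drive_tool(steps=[[[0,0,0],0,-1],[[0,0,0],0,-1],[[0,0,0],0,-1],[[0,0,0],0,-1],[[0,0,0],0,-1]])

```text
t: 53.7
tool_pos: [0.4304, -0.1036, 0.0091]
ee_rot: [0.128, 0.992, -0.0, 0.0]
ft_force: [-0.5, -0.4, 2.9]
grip_width: 0.0478
grip_force: 30.0
```

drive_tool(steps=[[[0,0,0],0,-1],[[0,0,-0.2],0,-1],[[0,0,-0.4],0,-1],[[0,0,-0.6],0,-1],[[0,0,-0.9],0,-1]])

```text
t: 54.2
tool_pos: [0.4291, -0.1033, 0.1794]
ee_rot: [0.128, 0.992, 0.0, -0.001]
ft_force: [2.0, -0.3, -1.3]
grip_width: 0.0479
grip_force: 30.0
```

```bash
python3 -c "
from h import *
go((.6635,-.05,.205,91.3))"
```

```text
t54.2 at [ 0.4291 -0.1033  0.1794] 165.3 grip 0.0479
(0.6635, -0.05, 0.205, 91.3) [-0.356, 0.185, -0.043] 0.823
   .. [-0.246, 0.316, -0.043] 0.823
   .. [-0.091, 0.39, -0.043] 0.823
```

drive_tool(steps=[[[-0.09,0.04,-0.02],0.2,-1],[[-0.18,0.09,-0.02],0.4,-1],[[-0.27,0.14,-0.02],0.6,-1],[[-0.356,0.185,-0.02],0.82,-1],[[-0.356,0.185,-0.02],0.82,-1]])

```text
t: 54.7
tool_pos: [0.5098, -0.0847, 0.1823]
ee_rot: [0.337, 0.942, 0.001, -0.0]
ft_force: [0.2, 0.1, 0.5]
grip_width: 0.0477
grip_force: 30.0
```

drive_tool(steps=[[[-0.06,0.08,-0.02],0.2,-1],[[-0.12,0.16,-0.02],0.4,-1],[[-0.18,0.24,-0.02],0.6,-1],[[-0.246,0.316,-0.02],0.82,-1],[[-0.246,0.316,-0.02],0.82,-1]])

```text
t: 55.2
tool_pos: [0.5873, -0.0673, 0.1861]
ee_rot: [0.529, 0.849, 0.0, -0.0]
ft_force: [0.7, 0.3, -1.0]
grip_width: 0.048
grip_force: 30.0
```

drive_tool(steps=[[[-0.02,0.1,-0.02],0.2,-1],[[-0.04,0.2,-0.02],0.4,-1],[[-0.07,0.3,-0.02],0.6,-1],[[-0.09,0.39,-0.02],0.82,-1],[[-0.09,0.39,-0.02],0.82,-1]])

```text
t: 55.7
tool_pos: [0.6648, -0.0492, 0.1901]
ee_rot: [0.697, 0.717, -0.0, -0.001]
ft_force: [-1.0, 0.4, -1.0]
grip_width: 0.0473
grip_force: 30.0
```

```bash
python3 ledge.py; python3 -c "
from h import *
go((.6635,-.05,.124,91.3),(.6635,-.05,.1105,91.3))"
```

```text
n 1575 z 0.1005 [ 0.6638 -0.0459  0.2604  0.03  ] -88.6 y -0.176 0.084
-0.16 191 x [0.6533 0.6817] 0.6675
-0.04 324 x [0.6493 0.6776] 0.6635
-0.01 619 x [0.649  0.6774] 0.6632
0.08 436 x [0.647  0.6753] 0.6612
t55.8 at [ 0.664  -0.0497  0.1902] 91.8 grip 0.0474
(0.6635, -0.05, 0.124, 91.3) [-0.002, -0.002, 0.331] 0.016
(0.6635, -0.05, 0.1105, 91.3) [0.0, 0.0, 0.067] -0.0
```

drive_tool(steps=[[[-0.002,0,0.1],0.015,-1],[[-0.002,0,0.2],0.015,-1],[[-0.002,0,0.28],0.015,-1],[[-0.002,0,0.33],0.015,-1],[[-0.002,0,0.33],0.015,-1]])

```text
t: 56.25
tool_pos: [0.6633, -0.0506, 0.1234]
ee_rot: [0.7, 0.714, -0.001, -0.001]
ft_force: [-0.2, -0.0, -0.1]
grip_width: 0.048
grip_force: 30.0
```

drive_tool(steps=[[[0,0,0.01],0,-1],[[0,0,0.03],0,-1],[[0,0,0.05],0,-1],[[0,0,0.066],0,-1],[[0,0,0.066],0,-1]])

```text
t: 56.75
tool_pos: [0.6642, -0.0502, 0.111]
ee_rot: [0.7, 0.714, -0.0, -0.0]
ft_force: [0.3, -1.0, -1.3]
grip_width: 0.0477
grip_force: 30.0
```

```bash
python3 tin.py|grep -v side
```

```text
t56.8 at [ 0.6642 -0.0502  0.111 ] 91.1 grip 0.0477
wrist [262.   0.] 51 ztop 0.1065 [0.6655 0.0841 0.0261 0.0019] 1.0
wrist [252.  90.] 12747 ztop 0.123 [0.6611 0.034  0.0733 0.0479] -88.9
wrist [254. 217.] 5411 ztop 0.1247 [ 0.6634 -0.0358  0.048   0.0432] 1.5
wrist [136. 221.] 60 ztop 0.1875 [ 0.6211 -0.0135  0.0222  0.0013] 1.5
wrist [164. 266.] 181 ztop 0.1992 [ 0.635  -0.0215  0.0147  0.0019] -88.6
wrist [344. 266.] 177 ztop 0.199 [ 0.6912 -0.0199  0.0143  0.0017] -88.3
wrist [254. 286.] 1225 ztop 0.1248 [ 0.6645 -0.0562  0.0654  0.0474] -89.8
scene [323. 200.] 318 ztop 0.1241 [0.6638 0.0777 0.1602 0.0492] -86.3
scene [275. 218.] 193 ztop 0.127 [ 0.6632 -0.0659  0.0558  0.0495] -11.5
```

drive_tool(steps=[[[0,0,0.008],0,-1],[[0,0,0.008],0,-0.05],[[0,0,0.008],0,0.2],[[0,0,0.008],0,0.5],[[0,0,0.008],0,0.8]])

```text
t: 57.4
tool_pos: [0.6646, -0.0502, 0.1101]
ee_rot: [0.7, 0.714, 0.0, 0.0]
ft_force: [0.4, -0.2, 0.1]
grip_width: 0.0611
grip_force: 0.0
```

drive_tool(steps=[[[0,0,0],0,1],[[0,0,0],0,1],[[0,0,-0.15],0,1],[[0,0,-0.35],0,1],[[0,0,-0.5],0,1]])

```text
t: 57.9
tool_pos: [0.6648, -0.0502, 0.2123]
ee_rot: [0.7, 0.714, 0.001, 0.001]
ft_force: [0.6, 0.9, 0.1]
grip_width: 0.0864
grip_force: 0.0
```

```bash
python3 tin.py|grep -v scene; python3 -c "
from h import *
go((.361,-.3018,.21,164.2),(.361,-.3018,.08,164.2))"
```

```text
t57.9 at [ 0.6648 -0.0502  0.2123] 91.1 grip 0.0864
wrist [251.  20.] 2349 ztop 0.123 [0.6587 0.0977 0.0475 0.0303] 1.5
wrist [252. 100.] 4533 ztop 0.1229 [0.6611 0.0343 0.0731 0.0477] -88.6
wrist [253. 191.] 3471 ztop 0.123 [ 0.664  -0.051   0.0733  0.0472] -88.9
side [228. 170.] 117 ztop 0.1246 [ 0.6598 -0.0476  0.07    0.0424] -89.3
side [215. 182.] 147 ztop 0.1243 [0.6596 0.0355 0.0749 0.045 ] -87.4
side [202. 194.] 183 ztop 0.1241 [0.6563 0.1209 0.0772 0.0439] -88.8
t58.0 at [ 0.6657 -0.0501  0.2126] 91.1 grip 0.087
(0.361, -0.3018, 0.21, 164.2) [-0.41, -0.516, 0.004] -0.812
   .. [-0.161, -0.639, 0.004] -0.812
   .. [0.117, -0.648, 0.004] -0.812
(0.361, -0.3018, 0.08, 164.2) [0.0, 0.0, 0.65] -0.0
```

drive_tool(steps=[[[-0.1,-0.13,0],-0.2,1],[[-0.2,-0.26,0],-0.4,1],[[-0.3,-0.39,0],-0.6,1],[[-0.41,-0.516,0],-0.81,1],[[-0.41,-0.516,0],-0.81,1]])

```text
t: 58.55
tool_pos: [0.5597, -0.1386, 0.209]
ee_rot: [0.535, 0.845, -0.002, -0.001]
ft_force: [0.7, -0.9, -0.1]
grip_width: 0.0872
grip_force: 0.0
```

drive_tool(steps=[[[-0.04,-0.16,0],-0.2,1],[[-0.08,-0.32,0],-0.4,1],[[-0.12,-0.48,0],-0.6,1],[[-0.16,-0.64,0],-0.81,1],[[-0.16,-0.64,0],-0.81,1]])

```text
t: 59.05
tool_pos: [0.4578, -0.2212, 0.2091]
ee_rot: [0.346, 0.938, -0.001, -0.001]
ft_force: [-0.0, -0.0, 0.7]
grip_width: 0.0873
grip_force: 0.0
```

drive_tool(steps=[[[0.03,-0.16,0],-0.2,1],[[0.06,-0.32,0],-0.4,1],[[0.09,-0.48,0],-0.6,1],[[0.117,-0.648,0],-0.81,1],[[0.117,-0.648,0],-0.81,1]])

```text
t: 59.55
tool_pos: [0.3564, -0.3041, 0.2093]
ee_rot: [0.141, 0.99, -0.0, -0.001]
ft_force: [-0.2, -0.2, -0.2]
grip_width: 0.0869
grip_force: 0.0
```

drive_tool(steps=[[[0,0,0.2],0,1],[[0,0,0.4],0,1],[[0,0,0.6],0,1],[[0,0,0.65],0,1],[[0,0,0.65],0,1]])

```text
t: 60.05
tool_pos: [0.3592, -0.3004, 0.0789]
ee_rot: [0.139, 0.99, 0.001, -0.001]
ft_force: [-0.1, 0.2, 1.4]
grip_width: 0.0868
grip_force: 0.0
```

```bash
python3 look.py w17|head -4; python3 -c "
from h import *
go((.361,-.3018,.009,164.2))"
```

```text
t60.0 [ 0.3592 -0.3004  0.0789] 164.0 q7 1.86 cam [ 0.284 -0.279  0.242]
[252. 204.] 4529 box [223 162  57  84] z [0.02  0.022 0.023] [ 0.36   -0.3026  0.0741  0.0473] -15.0
[102. 266.] 565 box [ 92 243  26  47] z [0.16  0.167 0.171] [ 0.317  -0.3386  0.0147  0.0027] -15.3
[406. 266.] 549 box [391 243  26  47] z [0.16  0.167 0.171] [ 0.3436 -0.2465  0.0146  0.0026] -15.3
t60.1 at [ 0.36   -0.3012  0.0805] 164.0 grip 0.0871
(0.361, -0.3018, 0.009, 164.2) [-0.005, -0.001, 0.358] -0.008
```

drive_tool(steps=[[[0,-0.005,0.1],-0.02,1],[[0,-0.005,0.2],-0.02,1],[[0,-0.005,0.3],-0.02,1],[[0,-0.005,0.357],-0.02,1],[[0,-0.005,0.357],-0.02,-1]])

```text
t: 60.6
tool_pos: [0.3593, -0.3026, 0.0088]
ee_rot: [0.134, 0.991, 0.0, -0.0]
ft_force: [-0.1, 0.1, -0.6]
grip_width: 0.0839
grip_force: 0.0
```

drive_tool(steps=[[[0,0,0],0,-1],[[0,0,0],0,-1],[[0,0,0],0,-1],[[0,0,0],0,-1],[[0,0,0],0,-1]])

```text
t: 61.1
tool_pos: [0.3591, -0.3027, 0.0089]
ee_rot: [0.134, 0.991, -0.0, 0.0]
ft_force: [-0.8, 1.0, 4.2]
grip_width: 0.0478
grip_force: 30.0
```

drive_tool(steps=[[[0,0,0],0,-1],[[0,0,-0.2],0,-1],[[0,0,-0.4],0,-1],[[0,0,-0.6],0,-1],[[0,0,-0.9],0,-1]])

```text
t: 61.6
tool_pos: [0.358, -0.3018, 0.1791]
ee_rot: [0.134, 0.991, 0.001, -0.001]
ft_force: [0.7, -1.4, -1.6]
grip_width: 0.0474
grip_force: 30.0
```

```bash
python3 -c "
from h import *
go((.6655,-.135,.19,91.3))"
```

```text
t61.6 at [ 0.358  -0.3018  0.1791] 164.6 grip 0.0474
(0.6655, -0.135, 0.19, 91.3) [-0.42, 0.404, -0.018] 0.814
   .. [-0.215, 0.542, -0.018] 0.814
   .. [0.028, 0.582, -0.018] 0.814
```

drive_tool(steps=[[[-0.1,0.1,0],0.2,-1],[[-0.2,0.2,0],0.4,-1],[[-0.3,0.3,0],0.6,-1],[[-0.42,0.4,0],0.81,-1],[[-0.42,0.4,0],0.81,-1]])

```text
t: 62.1
tool_pos: [0.4642, -0.2447, 0.1782]
ee_rot: [0.339, 0.941, 0.001, 0.0]
ft_force: [0.1, 0.1, -2.0]
grip_width: 0.0476
grip_force: 30.0
```

drive_tool(steps=[[[-0.05,0.13,0],0.2,-1],[[-0.1,0.27,0],0.4,-1],[[-0.16,0.4,0],0.6,-1],[[-0.215,0.54,0],0.81,-1],[[-0.215,0.54,0],0.81,-1]])

```text
t: 62.6
tool_pos: [0.5655, -0.189, 0.1779]
ee_rot: [0.529, 0.848, 0.001, -0.0]
ft_force: [0.4, 0.5, -1.2]
grip_width: 0.0477
grip_force: 30.0
```

drive_tool(steps=[[[0,0.14,0],0.2,-1],[[0.01,0.29,0],0.4,-1],[[0.02,0.44,0],0.6,-1],[[0.028,0.58,0],0.81,-1],[[0.028,0.58,0],0.81,-1]])

```text
t: 63.1
tool_pos: [0.6666, -0.1334, 0.1775]
ee_rot: [0.696, 0.718, 0.0, -0.001]
ft_force: [-0.5, 1.1, -1.4]
grip_width: 0.0479
grip_force: 30.0
```

```bash
python3 ledge.py; python3 -c "
from h import *
go((.6658,-.135,.124,91.3),(.6658,-.135,.1105,91.3))"
```

```text
n 1335 z 0.1005 [ 0.6607 -0.0597  0.1148  0.0378] -88.2 y -0.117 -0.002
-0.13 74 x [0.6508 0.6793] 0.6651
-0.1 822 x [0.6507 0.6796] 0.6651
-0.01 439 x [0.6492 0.6773] 0.6632
t63.1 at [ 0.6653 -0.1353  0.1776] 91.9 grip 0.0479
(0.6658, -0.135, 0.124, 91.3) [0.001, 0.003, 0.268] 0.019
(0.6658, -0.135, 0.1105, 91.3) [0.0, 0.0, 0.067] -0.0
```

drive_tool(steps=[[[0,0.002,0.08],0.02,-1],[[0,0.002,0.16],0.02,-1],[[0,0.002,0.24],0.02,-1],[[0,0.002,0.268],0.02,-1],[[0,0.002,0.268],0.02,-1]])

```text
t: 63.65
tool_pos: [0.6645, -0.1365, 0.1233]
ee_rot: [0.7, 0.714, -0.001, -0.001]
ft_force: [1.0, 0.9, -1.4]
grip_width: 0.0476
grip_force: 30.0
```

drive_tool(steps=[[[0,0,0.02],0,-1],[[0,0,0.04],0,-1],[[0,0,0.06],0,-1],[[0,0,0.072],0,-1],[[0,0,0.072],0,-1]])

```text
t: 64.15
tool_pos: [0.6653, -0.1363, 0.1102]
ee_rot: [0.7, 0.714, -0.0, -0.0]
ft_force: [0.4, -0.7, -0.8]
grip_width: 0.0479
grip_force: 30.0
```

```bash
python3 tin.py|grep wrist
```

```text
wrist [256.   0.] 140 ztop 0.1069 [ 0.6618 -0.0032  0.0407  0.0011] 1.5
wrist [255.  90.] 12907 ztop 0.123 [ 0.6637 -0.0519  0.0734  0.048 ] -88.7
wrist [254. 217.] 5346 ztop 0.1241 [ 0.6642 -0.1219  0.0487  0.0428] 0.6
wrist [164. 266.] 211 ztop 0.1991 [ 0.6363 -0.1074  0.0146  0.0017] -87.1
wrist [344. 267.] 210 ztop 0.199 [ 0.6924 -0.1064  0.0149  0.002 ] -88.6
wrist [254. 286.] 1283 ztop 0.1242 [ 0.6649 -0.142   0.065   0.0473] -88.6
```

Release, rise well clear, and take the final check pictures.

drive_tool(steps=[[[0,0,0.003],0,-1],[[0,0,0.003],0,-0.05],[[0,0,0.003],0,0.2],[[0,0,0.003],0,0.5],[[0,0,0.003],0,0.8]])

```text
t: 64.8
tool_pos: [0.6656, -0.1363, 0.1101]
ee_rot: [0.7, 0.714, 0.0, 0.0]
ft_force: [-0.9, 0.6, 0.6]
grip_width: 0.0612
grip_force: 0.0
```

drive_tool(steps=[[[0,0,0],0,1],[[0,0,0],0,1],[[0,0,-0.15],0,1],[[0,0,-0.35],0,1],[[0,0,-0.5],0,1]])

```text
t: 65.3
tool_pos: [0.6658, -0.1363, 0.2123]
ee_rot: [0.7, 0.714, 0.0, 0.001]
ft_force: [0.9, -0.3, 0.5]
grip_width: 0.0866
grip_force: 0.0
```

drive_tool(steps=[[[0,-0.2,-0.2],0,1],[[0,-0.4,-0.4],0,1],[[0,-0.6,-0.6],0,1],[[0,-0.8,-0.8],0,1],[[0,-0.9,-0.9],0,1]])

```text
t: 65.8
tool_pos: [0.4871, -0.1395, 0.3883]
ee_rot: [0.7, 0.714, 0.0, 0.0]
ft_force: [1.2, -0.1, 0.8]
grip_width: 0.0872
grip_force: 0.0
```

```bash
python3 tin.py; python3 - <<'E'
from h import *
im,_=snapshot("side");jm,_=snapshot("scene")
cv2.imwrite("pics/fin.png",np.hstack([im[110:384,60:400],jm[110:384,60:460]])[...,::-1])
E
```

```text
t65.8 at [ 0.4871 -0.1395  0.3883] 91.1 grip 0.0872
wrist [378.   2.] 121 ztop 0.1209 [0.6585 0.0847 0.0469 0.0041] 0.0
wrist [377.  42.] 1941 ztop 0.123 [0.6602 0.0332 0.0743 0.0481] -89.6
wrist [371. 105.] 1642 ztop 0.1228 [ 0.6626 -0.0522  0.0728  0.0487] -88.4
wrist [364. 161.] 1403 ztop 0.1229 [ 0.6634 -0.1383  0.0733  0.048 ] -88.3
scene [284. 215.] 1182 ztop 0.1246 [ 0.6648 -0.0089  0.3341  0.0526] -89.3
side [226. 172.] 401 ztop 0.1247 [ 0.661  -0.0466  0.2398  0.045 ] -88.9
side [202. 194.] 183 ztop 0.1241 [0.6561 0.1217 0.0749 0.0445] -89.6
```

View pics/fin.png

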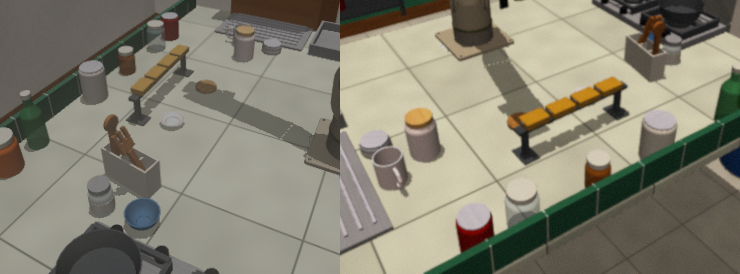

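The tins sit in a row on the ledge (scene px (515–630, 85–125)) and the crockery is in place. The fork in the caddy leans, so I'll check it closely.

```bash
python3 - <<'E'
from h import *
L=[]
for n,(x,y) in(("side",(140,200)),("scene",(335,110))):
    C=cam(n);p,d=snapshot(n)
    L.append(cv2.resize(p[y:y+90,x:x+80],(390,440),interpolation=cv2.INTER_CUBIC))
    for m,st,c in comps(p,(5,90,40),(28,255,255),25):
        uv,dd=uvd(m,d);P=cloud(n,uv,dd,C);P=P[(abs(P[:,0]-.53)<.1)&(abs(P[:,1]-.39)<.06)&(P[:,2]>.1)]
        if len(P)<20:continue
        hi=P[P[:,2]>np.percentile(P[:,2],90)].mean(0);lo=P[P[:,2]<np.percentile(P[:,2],10)].mean(0)
        print(n,c.round(),len(P),hi.round(3),lo.round(3),"lean",np.degrees(np.arccos((hi-lo)[2]/np.linalg.norm(hi-lo))).round(1))
cv2.imwrite("pics/fin2.png",np.hstack(L)[...,::-1])
E
```

```text
side [168. 230.] 59 [0.572 0.39  0.205] [0.575 0.409 0.187] lean 47.0
side [186. 256.] 377 [0.525 0.417 0.194] [0.488 0.412 0.112] lean 24.6
scene [373. 141.] 454 [0.567 0.39  0.201] [0.536 0.395 0.107] lean 18.1
```

View pics/fin2.png

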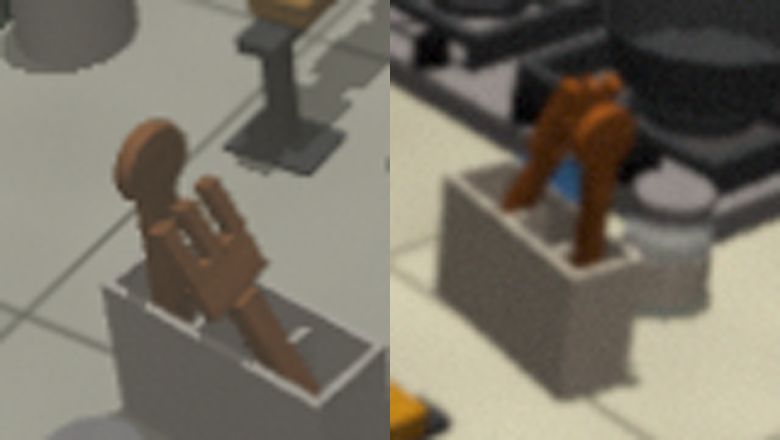

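Both utensils stand in the caddy. The fork leans about 23° against a 40° limit, and everything else is where it was. I'm handing in.

```bash
python3 -c "
from rig import bot
print(bot.hand_in())"
```

```text
the job is handed in; nothing more can be done
None
```

I handed the job in at about 66 s: four tins lie flat in one row on the ledge, the spoon and fork stand handle-down in the caddy (no turner was there), and the final pictures show nothing knocked off; no verdict came back.

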